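# Put the dispensing bottles back in front of their stock bottles

### The job

Lift the four small amber containers one by one out from behind the rail of the dark rack and stand each on the empty lower step of the light wooden stand, centred in the place right in front of the big stock container of the same shape, so that the front row runs in the same order as the big ones behind it. Set the glass down gently and upright, do not drop or tip any of it, and leave the big containers where they are.

Things in the scene. Friction and masses are not known exactly. Their poses are not given: they have to be found in the camera images.
- rail_rack: Dark wood rack, fixed, left or right; the small containers start on it in a row along y at x = 0, 82 mm apart, any order. Origin: centre of underside, on the counter; x to its back (away from robot). 118 (x) x 328 mm (y); board top 30 mm up. Brass retaining rail in front at x -53 mm, top 62 mm up (knobs 68); back at x +49 mm, top 62 mm; end strips 12 mm high.
- step_stand: Light wood two-step stand, fixed, beside the rack. Origin: centre of underside, on the counter; x to its back (away from robot). 198 (x) x 328 mm (y). Empty front step 30 mm up, x -93 to -17 mm, front lip 12 mm high; strips 10 mm high, 4 thick, part it into places at x -55, y -123, -41, 41, 123 mm. Back step 55 mm up carries the big stock containers, one behind each place.
- jar_round_mid (a point): Small amber glass container, loose, 0.11-0.22 kg: round narrow-necked bottle: body 44 mm diameter and 64 mm high, sloping shoulder, white cap 25 mm diameter; 96 mm high over all. Point: its centre, 48 mm above its foot, z up. Starts on the rack within 0.12 rad of the rack's axes. Grip the glass body with the fingers closing along the row (some 28 mm free on either side).
- jar_square_mid (a point): Small amber glass container, loose, 0.11-0.22 kg: square bottle: body 44 x 44 mm and 64 mm high, white cap 35 mm diameter; 90 mm high over all. Point: its centre, 45 mm above its foot, z up. Starts on the rack within 0.12 rad of the rack's axes. Grip the glass body with the fingers closing along the row (some 28 mm free on either side).
- jar_pot_mid (a point): Small amber glass container, loose, 0.11-0.22 kg: straight round jar, 46 mm diameter, with a white lid nearly as wide (44 mm); 84 mm high over all. Point: its centre, 42 mm above its foot, z up. Starts on the rack within 0.12 rad of the rack's axes. Grip the glass body with the fingers closing along the row (some 28 mm free on either side).
- jar_flask_mid (a point): Small amber glass container, loose, 0.11-0.22 kg: flat oblong medicine bottle: body 50 mm wide (its y) x 32 mm deep (its x) and 66 mm high, white cap 24 mm diameter; 94 mm high over all. Point: its centre, 47 mm above its foot, z up. Starts on the rack within 0.12 rad of the rack's axes. Grip the glass body with the fingers closing along the row (some 28 mm free on either side).
- place_round (a point): Where the small round bottle belongs: middle of its place, on the front step's surface, 105 mm straight before the big round narrow-necked stock bottle (64 mm diameter, 139 mm high): amber glass, loose, 0.55 kg, same shape x 1.45, on the back step (these stand in any order). The point moves with it; x to the stand's back. Big ones reach 195 mm up: set down with the fingers closing along the step.
- place_square (a point): Where the small square bottle belongs: middle of its place, on the front step's surface, 105 mm straight before the big square stock bottle (64 x 64 mm, 131 mm high): amber glass, loose, 0.55 kg, same shape x 1.45, on the back step (these stand in any order). The point moves with it; x to the stand's back. Big ones reach 195 mm up: set down with the fingers closing along the step.
- place_pot (a point): Where the small wide-lidded jar belongs: middle of its place, on the front step's surface, 105 mm straight before the big straight stock jar with a lid nearly as wide as itself (67 mm diameter, 122 mm high): amber glass, loose, 0.55 kg, same shape x 1.45, on the back step (these stand in any order). The point moves with it; x to the stand's back. Big ones reach 195 mm up: set down with the fingers closing along the step.
- place_flask (a point): Where the small flat bottle belongs: middle of its place, on the front step's surface, 105 mm straight before the big flat oblong stock bottle (73 mm wide x 46 mm deep, 136 mm high): amber glass, loose, 0.55 kg, same shape x 1.45, on the back step (these stand in any order). The point moves with it; x to the stand's back. Big ones reach 195 mm up: set down with the fingers closing along the step.
Mind the look-alikes: they are no part of the job. What is shaped like the part that bears place_square but yellow is not meant.

How it is judged:
By the outcome, as a careful person would: the job done as asked, in the order asked, and still so for the second after the job is handed in, with the robot touching nothing.
It also fails if it takes over 120 s, if anything falls off the work surface, if the arm or the gripper's body presses on something with over 40 N, if the wrist force passes 120 N, or if a joint passes its speed limit or range.

### The arm

A 6-joint arm with a two-finger parallel gripper is mounted at the origin on the work surface. World frame = base frame: x ahead of the robot, y to its left, z up, the work surface at z = 0. Lengths are in m, angles in rad, forces in N, time in s.
With the tool pointing down it reaches from about 0.325 to 0.775 m from the base axis. Payload 5.5 kg.
Tool frame: the origin (TCP) lies midway between the tips of the shut fingers; the grasp point (between the pads) lies 19 mm behind it (robot.grasp_offset is the distance from the TCP to the grasp point, in m); y points along the fingers, z is the direction in which the jaws open and shut, and the axes are right-handed (so a half turn about y gives the same grasp; the last joint's range is limited). The gripper opens to 88 mm and grips with 3 to 60 N. Pads are 20 mm wide; open, the fingers measure 115 mm over their backs; the gripper's body (75 mm by 178 mm) begins 61 mm behind the grasp point.
Start: joints at [1.194, 0.091, 1.231, -0, 1.82, -0.057], TCP at [0.189, 0.57, 0.2] pointing down, gripper open.
Joint ranges: [-2.87, 2.87], [-0.86, 2.18], [0.17, 2.46], [-1.51, 4.65], [0.06, 2.69], [-2.65, 2.65]. Speed limits (rad/s): [2.57, 2.57, 3.01, 3.14, 3.14, 3.14].

### API

Orientations are given as [roll, pitch, yaw] about the fixed x, y, z axes, in that order (R = Rz(yaw) Ry(pitch) Rx(roll)).
In Python, from station import robot gives the robot as it stands.
- The arm moves only by the tool jog_arm, never from a script. Its argument "plan" is a list of rows, each an object with "fingers": the finger opening in mm, from 0 to 87.8; "slide": the shift along the tool's x, y, z in mm, a list of three; "rot": the turn, a rotation vector about the tool's x, y, z in degrees, a list of three. In form: [{"fingers": fingers, "slide": [x, y, z], "rot": [rx, ry, rz]}, ...]. A call has 1 to 8 rows; each row is the pose to reach, as a shift and turn from the pose commanded when the call began, along the tool's axes at that moment; what a row does not reach only later rows make up. A row lasts 1/12 s, in which the tool goes at most 41.7 mm and 7.16 degrees, less where a joint would pass 70% of its speed; a pose out of reach is approached as far as the arm can. A call with a gripper value outside its range is refused whole. The fingers move at their own pace and stop on an object; the grip force is fixed at half the most. Time passes only in rows, so rows that repeat a pose let the fingers close. It gives the time, the measured TCP pose, the force and the opening at its end, in the units of the state.
- robot.observe(): the state, without advancing time (a new reading comes with each control period).
- robot.grab_frame(name): name is "side" or "top" or "wrist"; returns a dict with "image" (480x640x3 uint8, red, green, blue), "depth" (480x640 float32, m along the optical axis (not along the pixel's ray), 0 where there is no reading), "vfov" (degrees; the focal length in pixels is half the picture's height over the tangent of half this angle, whatever the lens; pixels are square), "cx", "cy" (the principal point, pixels), "extrinsics" (4x4, takes a point from camera to world coordinates); the wrist camera has in their place "T_tool_cam" (4x4, takes a point from camera to tool coordinates, whose origin is the TCP and whose axes are the tool frame's). Camera axes: x right, y down, z forward; pixel columns grow to the right and rows downward; lengths in m; the calibration is good to about 2 mm. The wrist camera is an equidistant fisheye: a pixel r from the principal point sees the ray r / f radians off the axis. A picture is of the moment at which its call begins: read the wrist's pose just before it.
- robot.job_done(): hands the job in, once; it reports no verdict.
The state is a dict: "clock": time; "qpos": joint angles; "dq": joint speeds; "joint_torque": joint torques, N m; "tool_pos": TCP position; "tool_rot": TCP orientation; "contact_force": force on the tool from outside, world axes, zero at the start; "ft_torque": the same for the moment, N m; "opening": finger opening in m.
Only numpy, scipy, OpenCV 4.12 (cv2) and the standard library are available. Lean on these libraries where they do the work, as an engineer would, in place of code of your own. Each camera call takes 0.05 s, during which the arm holds its last target.

## Working session

There is one attempt and no reset: what is moved stays moved. The work goes in short steps, Python scripts to look and compute and a tool call to move; the robot and the scene stay as the last step left them, time stands still between calls to the robot, and variables do not carry over. Pictures are saved under pics/ and viewed, and the job is handed in when it is done.

Besides the shell and the picture viewer there is one more tool, called after "Call:" as name([rows], argument=value, ...), one row to a line, values as JSON. jog_arm: Moves the arm, as the interface text tells. Its arguments: {"type":"object","properties":{"plan":{"type":"array","items":{"type":"object","properties":{"fingers":{"type":"number"},"slide":{"type":"array","items":{"type":"number"}},"rot":{"type":"array","items":{"type":"number"}}}}}},"required":["plan"]}

```bash
mkdir -p pics; ls; cat > h.py <<'E'
import numpy as np, cv2
from station import robot
from scipy.spatial.transform import Rotation as R
def T_tool(s):
    T=np.eye(4);T[:3,:3]=R.from_euler('xyz',s['tool_rot']).as_matrix();T[:3,3]=s['tool_pos'];return T
def grab(n):
    s=robot.observe();f=robot.grab_frame(n)
    f['E']=f['extrinsics'] if 'extrinsics' in f else T_tool(s)@f['T_tool_cam']
    f['f']=240/np.tan(np.radians(f['vfov']/2));f['n']=n
    return f
def cloud(f):
    v,u=np.mgrid[0:480,0:640].astype(float)
    x=(u-f['cx']);y=(v-f['cy'])
    if f['n']=='wrist':
        r=np.hypot(x,y)+1e-9;th=r/f['f'];t=np.tan(np.minimum(th,1.5));x=x/r*t;y=y/r*t
    else: x=x/f['f'];y=y/f['f']
    d=f['depth'];P=np.stack([x*d,y*d,d],-1)
    return P@np.array(f['E'])[:3,:3].T+np.array(f['E'])[:3,3]
def save(f,n): cv2.imwrite('pics/'+n,f['image'][...,::-1])
E
python3 - <<'E'
from h import *
s=robot.observe();print(s)
for n in ['side','top','wrist']:
    f=grab(n);save(f,n+'0.png');np.save(n+'0.npy',cloud(f));np.save(n+'0i.npy',f['image']);print(n,f['vfov'],f['cx'],f['cy'],np.round(f['E'],3))
E
```

```text
pics
{'clock': 0.0, 'qpos': array([ 1.19429810e+00,  9.18230884e-02,  1.23188968e+00,  9.37411002e-06,
        1.81977393e+00, -5.67136136e-02]), 'dq': array([-7.55013983e-04, -2.79261840e-04,  1.77598248e-05, -6.75291369e-04,
        1.08130453e-03,  8.06222559e-04]), 'joint_torque': array([-1.94422806e-03, -4.46456838e+01, -4.06441891e+01,  6.94053923e-02,
        2.95739598e-02, -9.12909650e-05]), 'tool_pos': array([0.18849939, 0.56926593, 0.19872618]), 'tool_rot': array([-1.57268681e+00,  1.16435180e-04, -3.19782424e-01]), 'contact_force': array([-0.45307555, -0.50529176,  0.68801612]), 'ft_torque': array([ 0.01284537,  0.00861608, -0.02473795]), 'opening': 0.08799046736190214}
side 44.825513401465074 320.11959462338206 225.35225159918699 [[-1.     0.015  0.014  0.555]
 [-0.     0.652 -0.758  0.85 ]
 [-0.021 -0.758 -0.652  0.784]
 [ 0.     0.     0.     1.   ]]
top 47.80012683303223 313.1171350075656 237.10681558946342 [[-1.500e-02 -9.850e-01  1.730e-01  3.890e-01]
 [-1.000e+00  1.600e-02  1.000e-03  4.000e-03]
 [-4.000e-03 -1.730e-01 -9.850e-01  1.227e+00]
 [ 0.000e+00  0.000e+00  0.000e+00  1.000e+00]]
wrist 65.70646984690485 320.46966619741164 242.46757888021213 [[ 0.314  0.905  0.288  0.109]
 [ 0.949 -0.299 -0.097  0.594]
 [-0.002  0.304 -0.953  0.382]
 [ 0.     0.     0.     1.   ]]
```

View pics/top0.png

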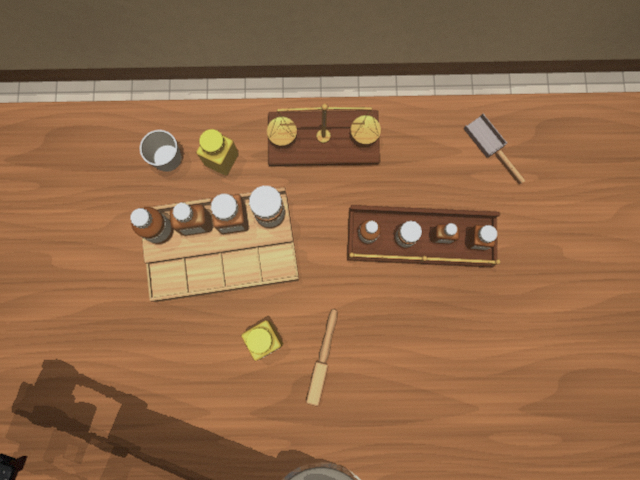

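View pics/side0.png

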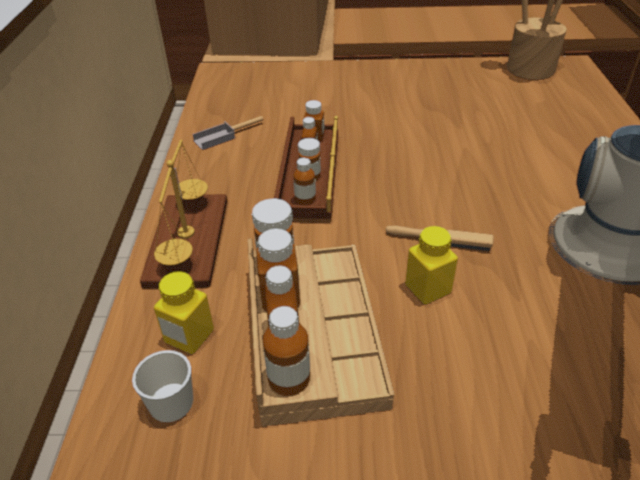

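View pics/wrist0.png

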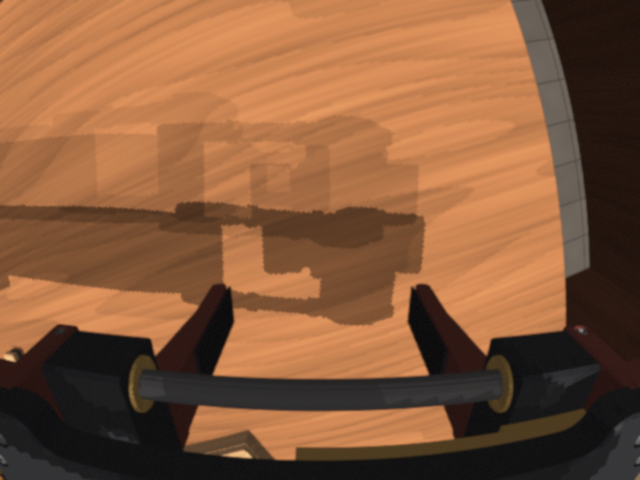

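The top view shows the light stand on the left with the big ones, left to right, round (150,225), flask or square (190,218), square or flask (227,212) and pot (267,205). The dark rack is on the right with small ones at (370,232), (410,234), (446,233) and (485,237). Two yellow decoys are at (215,150) and (261,340). Next I measure.

```bash
python3 - <<'E'
from h import *
for n in ['top','side']:
    I=np.load(n+'0i.npy');P=np.load(n+'0.npy')
    hsv=cv2.cvtColor(I,cv2.COLOR_RGB2HSV)
    print(n)
    if n=='top':
        cv2.imwrite('pics/topz.png',cv2.resize(I[180:310,125:305,::-1],None,fx=4.4,fy=4.4,interpolation=3))
        cv2.imwrite('pics/topr.png',cv2.resize(I[190:285,335:510,::-1],None,fx=4.5,fy=4.5,interpolation=3))
    else:
        cv2.imwrite('pics/sidez.png',cv2.resize(I[90:420,220:400,::-1],None,fx=1.8,fy=1.8,interpolation=3))
        cv2.imwrite('pics/sider.png',cv2.resize(I[90:225,260:360,::-1],None,fx=4.4,fy=4.4,interpolation=3))
    # caps: white
    m=((hsv[...,1]<60)&(hsv[...,2]>130)&(P[...,2]>.09)&(P[...,2]<.25)).astype(np.uint8)
    k,l,st,c=cv2.connectedComponentsWithStats(m)
    for i in range(1,k):
        if st[i,4]<20: continue
        q=P[l==i];zt=np.percentile(q[:,2],95);t=q[q[:,2]>zt-.006]
        print(c[i].round(),st[i,4],'ztop %.3f'%zt,t.mean(0).round(4),(np.percentile(t,97,0)-np.percentile(t,3,0)).round(3))
E
```

```text
top
[265. 201.] 785 ztop 0.180 [0.6477 0.1001 0.1774] [0.054 0.056 0.006]
[223. 206.] 506 ztop 0.189 [0.6369 0.1812 0.186 ] [0.044 0.042 0.006]
[181. 211.] 241 ztop 0.195 [0.6263 0.2619 0.1922] [0.029 0.029 0.006]
[140. 217.] 263 ztop 0.198 [0.6153 0.3435 0.195 ] [0.031 0.03  0.006]
[372. 226.] 120 ztop 0.129 [ 0.602  -0.1159  0.1269] [0.021 0.019 0.006]
[411. 231.] 350 ztop 0.118 [ 0.5934 -0.1986  0.1152] [0.038 0.038 0.006]
[451. 229.] 103 ztop 0.128 [ 0.5952 -0.2809  0.125 ] [0.021 0.019 0.006]
[488. 233.] 223 ztop 0.124 [ 0.5852 -0.3584  0.1212] [0.029 0.029 0.006]
side
[12. 12.] 371 ztop 0.248 [ 1.3681 -0.6492  0.2457] [0.006 0.114 0.008]
[313. 104.] 99 ztop 0.120 [ 0.5851 -0.3536  0.118 ] [0.03  0.032 0.005]
[308. 120.] 60 ztop 0.124 [ 0.5956 -0.2757  0.1221] [0.021 0.022 0.005]
[601. 149.] 173 ztop 0.217 [ 0.0678 -0.0254  0.2143] [0.022 0.038 0.007]
[309. 144.] 204 ztop 0.115 [ 0.5931 -0.1941  0.1121] [0.038 0.04  0.006]
[609. 164.] 189 ztop 0.211 [0.0684 0.0048 0.2091] [0.009 0.015 0.009]
[303. 162.] 81 ztop 0.126 [ 0.6024 -0.1121  0.1242] [0.022 0.023 0.005]
[271. 211.] 774 ztop 0.177 [0.6485 0.1047 0.1754] [0.055 0.056 0.005]
[274. 240.] 640 ztop 0.186 [0.6374 0.1857 0.1842] [0.044 0.044 0.005]
[278. 275.] 374 ztop 0.192 [0.6268 0.2667 0.19  ] [0.03  0.03  0.005]
[283. 317.] 517 ztop 0.195 [0.6161 0.3479 0.1931] [0.031 0.031 0.005]
```

```bash
python3 - <<'E'
from h import *
P=np.load('top0.npy')
# stand and rack: bounding rects by height masks
def rect(m,name):
    q=P[m][:,:2].astype(np.float32);print(name,len(q),[np.round(a,4) for a in cv2.minAreaRect(q)], np.median(P[m][:,2]))
x,y,z=P[...,0],P[...,1],P[...,2]
L=(y>0.05)&(y<.45)&(x>.25)&(x<.65)
for zz in np.arange(0.02,.08,.005):print(round(zz,3),int((L&(z>zz)&(z<zz+.005)).sum()),int(((y<-.04)&(y>-.4)&(x>.3)&(x<.6)&(z>zz)&(z<zz+.005)).sum()))
E
```

```text
0.02 98 68
0.025 2060 916
0.03 2495 1517
0.035 424 141
0.04 566 150
0.045 137 60
0.05 1399 51
0.055 1642 169
0.06 113 360
0.065 61 103
0.07 86 56
0.075 64 59
```

View zooms.

View pics/topr.png

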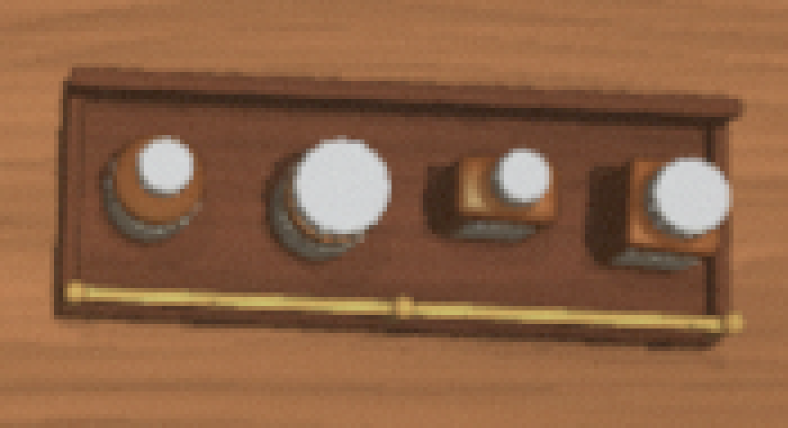

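View pics/sider.png

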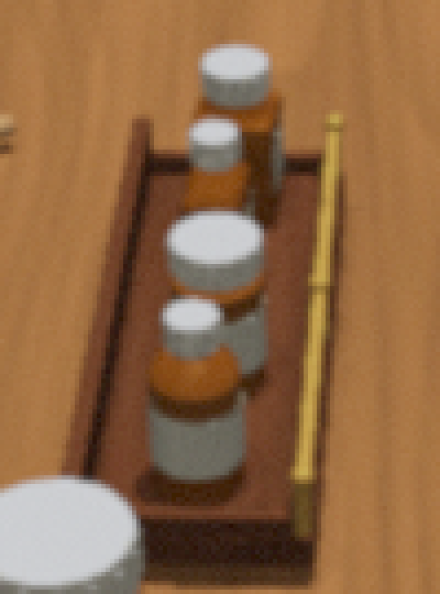

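View pics/topz.png

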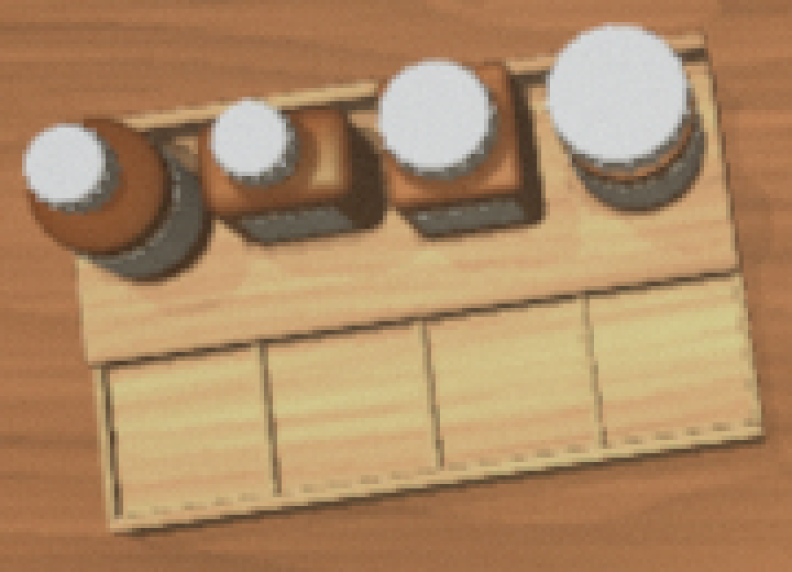

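```bash
python3 - <<'E'
from h import *
for n in ['top','side']:
    P=np.load(n+'0.npy');I=np.load(n+'0i.npy');hsv=cv2.cvtColor(I,cv2.COLOR_RGB2HSV)
    x,y,z=P[...,0],P[...,1],P[...,2]
    # brass rail
    m=(y<-.02)&(y>-.45)&(x>.45)&(x<.6)&(z>.045)&(z<.075)&(hsv[...,1]>100)&(hsv[...,0]>15)&(hsv[...,0]<35)&(hsv[...,2]>120)
    q=P[m]; print(n,'rail',m.sum(), q.mean(0).round(4), q[:,1].min(),q[:,1].max()); v=cv2.fitLine(q[:,:2].astype(np.float32),cv2.DIST_HUBER,0,.01,.01).ravel();print(v,'yaw',np.arctan(-v[0]/v[1]))
    m=(y<.6)&(y>.03)&(x>.35)&(x<.75)&(z>.02)&(z<.075)
    r=cv2.minAreaRect(P[m][:,:2].astype(np.float32));print('stand',r)
    m=(y<-.03)&(y>-.45)&(x>.45)&(x<.7)&(z>.02)&(z<.07)
    r=cv2.minAreaRect(P[m][:,:2].astype(np.float32));print('rack',r)
E
```

```text
top rail 444 [ 0.543  -0.2347  0.0621] -0.39493449247686824 -0.0734330046549107
[ 0.06454087  0.9979151   0.5430456  -0.23474778] yaw -0.06458576
stand ((0.506176233291626, 0.20530840754508972), (0.3362921476364136, 0.3290080428123474), 7.5537896156311035)
rack ((0.5958846807479858, -0.2383531779050827), (0.3284519910812378, 0.11954962462186813), 86.36026763916016)
side rail 279 [ 0.5434 -0.2206  0.0596] -0.3956540099162468 -0.0669829612841445
[ 0.06558864  0.9978467   0.54336834 -0.220569  ] yaw -0.06563576
stand ((0.5103704333305359, 0.21033978462219238), (0.3332339823246002, 0.3357507884502411), 6.13291072845459)
rack ((0.5958462953567505, -0.2344924509525299), (0.3361087441444397, 0.11858025938272476), 86.2414321899414)
```

Rack order, left to right, is round, pot, flask, square. The stand order is round, flask, square, pot with yaw +0.132; the rack's yaw is -0.065. The caps measured match the expected heights.

```bash
cat >> h.py <<'E'
def go(x,y,z,yaw):
    s=robot.observe();T=T_tool(s)
    d=T[:3,:3].T@(np.array([x,y,z])-T[:3,3])*1000
    Rt=R.from_euler('xyz',[-np.pi/2,0,yaw]).as_matrix()
    r=np.degrees(R.from_matrix(T[:3,:3].T@Rt).as_rotvec())
    print('go',(x,y,z,yaw),'slide',d.round(1),'rot',r.round(1),'dist',np.linalg.norm(d).round())
E
python3 -c "
from h import *
go(.43,.28,.26,-.065)
go(.602,-.114,.26,-.065)"
```

```text
go (0.43, 0.28, 0.26, -0.065) slide [ 320.2  -60.7 -198.8] rot [  0.1 -14.6  -0. ] dist 382.0
go (0.602, -0.114, 0.26, -0.065) slide [ 607.3  -60.3 -518.8] rot [  0.1 -14.6  -0. ] dist 801.0
```

Call:
jog_arm([
  {"slide":[15,-15,-10],"rot":[0,-2,0],"fingers":87},
  {"slide":[45,-35,-32],"rot":[0,-5,0],"fingers":87},
  {"slide":[78,-50,-53],"rot":[0,-8,0],"fingers":80},
  {"slide":[110,-60,-74],"rot":[0,-11,0],"fingers":76},
  {"slide":[143,-60,-95],"rot":[0,-14,0],"fingers":76},
  {"slide":[175,-60,-115],"rot":[0,-14.6,0],"fingers":76},
  {"slide":[207,-60,-135],"rot":[0,-14.6,0],"fingers":76},
  {"slide":[240,-60,-156],"rot":[0,-14.6,0],"fingers":76},
])

```text
clock: 0.82
tool_pos: [0.3681, 0.3445, 0.2597]
tool_rot: [-1.571, 0.0, -0.064]
contact_force: [-0.6, -0.4, 0.1]
opening: 0.0759
```

```bash
python3 -c "
from h import *
s=robot.observe();print(s['tool_pos'],s['tool_rot'],s['clock'],s['opening'])
go(.602,-.114,.26,-.065)"
```

```text
[0.36808383 0.34454556 0.25971226] [-1.57074065e+00  2.49678736e-05 -6.44737688e-02] 0.8167 0.07591509529504238
go (0.602, -0.114, 0.26, -0.065) slide [ 2.630e+02 -3.000e-01 -4.425e+02] rot [-0.  0. -0.] dist 515.0
```

Call:
jog_arm([
  {"slide":[20,0,-34],"rot":[0,0,0],"fingers":76},
  {"slide":[41,0,-69],"rot":[0,0,0],"fingers":76},
  {"slide":[62,0,-104],"rot":[0,0,0],"fingers":76},
  {"slide":[83,0,-139],"rot":[0,0,0],"fingers":76},
  {"slide":[103,0,-174],"rot":[0,0,0],"fingers":76},
  {"slide":[124,0,-209],"rot":[0,0,0],"fingers":76},
  {"slide":[145,0,-244],"rot":[0,0,0],"fingers":76},
  {"slide":[165,0,-278],"rot":[0,0,0],"fingers":76},
])

```text
clock: 1.48
tool_pos: [0.5145, 0.0558, 0.2596]
tool_rot: [-1.571, 0.0, -0.065]
contact_force: [-0.8, 1.2, -0.0]
opening: 0.0763
```

Call:
jog_arm([
  {"slide":[20,0,-34],"rot":[0,0,0],"fingers":76},
  {"slide":[38,0,-65],"rot":[0,0,0],"fingers":76},
  {"slide":[56,0,-95],"rot":[0,0,0],"fingers":76},
  {"slide":[72,0,-122],"rot":[0,0,0],"fingers":76},
  {"slide":[85,0,-145],"rot":[0,0,0],"fingers":76},
  {"slide":[94,0,-158],"rot":[0,0,0],"fingers":76},
  {"slide":[98,0,-164],"rot":[0,0,0],"fingers":76},
  {"slide":[98,0,-164],"rot":[0,0,0],"fingers":76},
])

```text
clock: 2.15
tool_pos: [0.6014, -0.1133, 0.2587]
tool_rot: [-1.571, 0.002, -0.067]
contact_force: [-0.5, 0.7, 0.1]
opening: 0.0755
```

```bash
python3 - <<'E'
from h import *
f=grab('wrist');save(f,'w1.png');P=cloud(f);I=f['image'];np.save('w1.npy',P);np.save('w1i.npy',I)
s=robot.observe();print(s['tool_pos'],s['tool_rot'])
hsv=cv2.cvtColor(I,cv2.COLOR_RGB2HSV)
m=((hsv[...,1]<60)&(hsv[...,2]>130)&(P[...,2]>.09)&(P[...,2]<.25)).astype(np.uint8)
k,l,st,c=cv2.connectedComponentsWithStats(m)
for i in range(1,k):
    if st[i,4]<60: continue
    q=P[l==i];zt=np.percentile(q[:,2],95);t=q[q[:,2]>zt-.006]
    print(c[i].round(),st[i,4],'ztop %.3f'%zt,t.mean(0).round(4),(np.percentile(t,97,0)-np.percentile(t,3,0)).round(3))
E
```

```text
[ 0.60107628 -0.11213653  0.25921076] [-1.57030636e+00  1.22126991e-03 -6.56647201e-02]
[231. 219.] 1689 ztop 0.114 [ 0.594  -0.1981  0.1126] [0.038 0.038 0.004]
[ 88. 226.] 692 ztop 0.120 [ 0.5861 -0.3566  0.1185] [0.03  0.03  0.005]
[320. 225.] 638 ztop 0.126 [ 0.6028 -0.1158  0.1245] [0.022 0.021 0.004]
[150. 230.] 465 ztop 0.124 [ 0.5959 -0.2794  0.1224] [0.021 0.021 0.005]
[623. 260.] 1295 ztop 0.185 [0.6374 0.1778 0.1838] [0.044 0.042 0.005]
[557. 274.] 2835 ztop 0.176 [0.6475 0.0973 0.1752] [0.056 0.056 0.004]
```

View pics/w1.png

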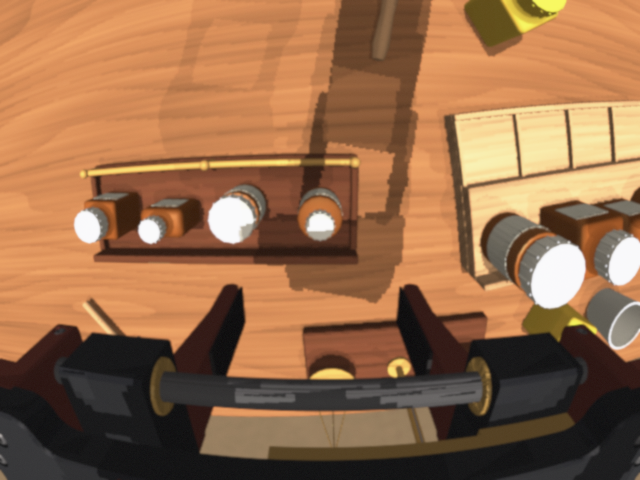

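Wrist view: round cap (320,225), pot (231,219), flask (150,230), square (88,226). The cap heights are accurate, so I use these positions for grasping the round one.

```bash
python3 -c "
from h import *
go(.603,-.116,.053,-.065)"
```

```text
go (0.603, -0.116, 0.053, -0.065) slide [  2.4 206.2  -3.8] rot [-0.  -0.  -0.1] dist 206.0
```

Call:
jog_arm([
  {"slide":[2.4,15,-3.8],"rot":[0,0,0],"fingers":70},
  {"slide":[2.4,40,-3.8],"rot":[0,0,0],"fingers":70},
  {"slide":[2.4,75,-3.8],"rot":[0,0,0],"fingers":70},
  {"slide":[2.4,110,-3.8],"rot":[0,0,0],"fingers":70},
  {"slide":[2.4,140,-3.8],"rot":[0,0,0],"fingers":70},
  {"slide":[2.4,160,-3.8],"rot":[0,0,0],"fingers":70},
  {"slide":[2.4,170,-3.8],"rot":[0,0,0],"fingers":70},
  {"slide":[2.4,170,-3.8],"rot":[0,0,0],"fingers":70},
])

```text
clock: 2.87
tool_pos: [0.6017, -0.1144, 0.0873]
tool_rot: [-1.57, 0.004, -0.063]
contact_force: [0.3, -0.7, -0.4]
opening: 0.07
```

```bash
python3 - <<'E'
from h import *
f=grab('wrist');save(f,'w2.png')
go(.603,-.116,.053,-.065)
E
```

```text
go (0.603, -0.116, 0.053, -0.065) slide [ 0.3 36.7 -1.1] rot [-0.   0.1 -0.1] dist 37.0
```

View pics/w2.png

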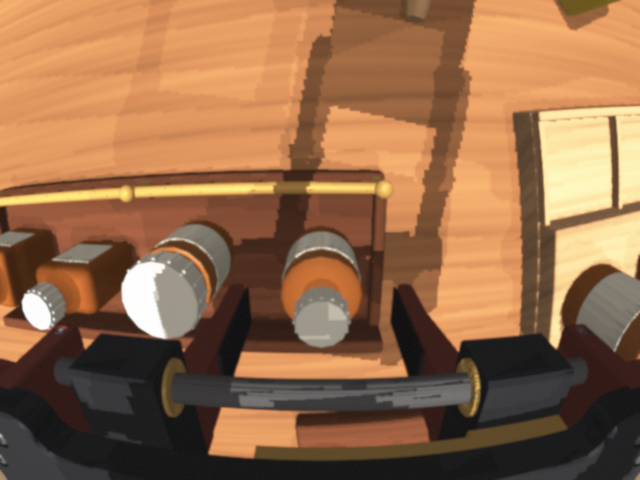

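The round cap at (322,318) lies midway between the fingertips (235 and 405). I descend and close.

Call:
jog_arm([
  {"slide":[0,8,-1],"rot":[0,0,0],"fingers":70},
  {"slide":[0,20,-1],"rot":[0,0,0],"fingers":70},
  {"slide":[0,32,-1],"rot":[0,0,0],"fingers":70},
  {"slide":[0,36,-1],"rot":[0,0,0],"fingers":70},
  {"slide":[0,36,-1],"rot":[0,0,0],"fingers":60},
  {"slide":[0,36,-1],"rot":[0,0,0],"fingers":54},
  {"slide":[0,36,-1],"rot":[0,0,0],"fingers":48},
  {"slide":[0,36,-1],"rot":[0,0,0],"fingers":44},
])

```text
clock: 3.58
tool_pos: [0.6037, -0.1171, 0.0546]
tool_rot: [-1.571, -0.001, -0.065]
contact_force: [0.3, 0.6, 1.0]
opening: 0.047
```

Call:
jog_arm([
  {"slide":[0,0,0],"rot":[0,0,0],"fingers":38},
  {"slide":[0,0,0],"rot":[0,0,0],"fingers":34},
  {"slide":[0,0,0],"rot":[0,0,0],"fingers":34},
  {"slide":[0,0,0],"rot":[0,0,0],"fingers":34},
])

```text
clock: 3.92
tool_pos: [0.6037, -0.117, 0.0546]
tool_rot: [-1.571, -0.001, -0.065]
contact_force: [0.8, 1.2, 3.4]
opening: 0.0432
```

```bash
python3 -c "
from h import *
s=robot.observe();print(s['tool_pos'],s['tool_rot'],s['opening'],s['contact_force'])"
```

```text
[ 0.60365509 -0.11696879  0.05459573] [-1.57077617e+00 -1.22917024e-03 -6.48458339e-02] 0.04321192067978975 [0.76564772 1.1716598  3.42491076]
```

Call:
jog_arm([
  {"slide":[0,-4,0],"rot":[0,0,0],"fingers":34},
  {"slide":[0,-12,0],"rot":[0,0,0],"fingers":34},
  {"slide":[0,-30,0],"rot":[0,0,0],"fingers":34},
  {"slide":[0,-55,0],"rot":[0,0,0],"fingers":34},
  {"slide":[0,-80,0],"rot":[0,0,0],"fingers":34},
  {"slide":[0,-105,0],"rot":[0,0,0],"fingers":34},
  {"slide":[0,-130,0],"rot":[0,0,0],"fingers":34},
  {"slide":[0,-140,0],"rot":[0,0,0],"fingers":34},
])

```text
clock: 4.58
tool_pos: [0.6041, -0.1175, 0.1986]
tool_rot: [-1.572, -0.005, -0.065]
contact_force: [-0.8, 0.5, 0.7]
opening: 0.0433
```

```bash
cat >> h.py <<'E'
def caps(n,name=None):
    f=grab(n)
    if name: save(f,name)
    P=cloud(f);I=f['image'];hsv=cv2.cvtColor(I,cv2.COLOR_RGB2HSV)
    m=((hsv[...,1]<60)&(hsv[...,2]>110)&(P[...,2]>.09)&(P[...,2]<.30)&(P[...,0]>.3)&(P[...,0]<.75)).astype(np.uint8)
    k,l,st,c=cv2.connectedComponentsWithStats(m)
    for i in range(1,k):
        if st[i,4]<60: continue
        q=P[l==i];zt=np.percentile(q[:,2],95);t=q[q[:,2]>zt-.005]
        print(n,c[i].round(),st[i,4],'ztop %.3f'%zt,'mid',((np.percentile(t,98,0)+np.percentile(t,2,0))/2).round(4),(np.percentile(t,98,0)-np.percentile(t,2,0)).round(3))
    return f,P
E
python3 - <<'E'
from h import *
s=robot.observe();print(s['tool_pos'],s['tool_rot'],s['opening'],s['contact_force'])
f,P=caps('wrist','w3.png')
caps('top','t3.png')
E
```

```text
[ 0.60410635 -0.11748395  0.19858187] [-1.57208253 -0.00534336 -0.06523023] 0.04325437659798204 [-0.77035887  0.45048474  0.67875675]
wrist [220. 232.] 2469 ztop 0.114 mid [ 0.594 -0.198  0.112] [0.039 0.04  0.004]
wrist [620. 223.] 460 ztop 0.123 mid [0.6075 0.1721 0.122 ] [0.005 0.037 0.007]
wrist [ 59. 238.] 1075 ztop 0.120 mid [ 0.5864 -0.3574  0.1177] [0.032 0.032 0.005]
wrist [126. 244.] 743 ztop 0.124 mid [ 0.5961 -0.2797  0.1214] [0.022 0.022 0.005]
wrist [546. 249.] 1009 ztop 0.123 mid [0.6414 0.0866 0.1217] [0.051 0.04  0.006]
wrist [323. 260.] 1421 ztop 0.223 mid [ 0.588  -0.1158  0.2212] [0.013 0.033 0.006]
wrist [595. 292.] 4018 ztop 0.176 mid [0.647  0.0983 0.1744] [0.055 0.058 0.004]
wrist [320. 350.] 3470 ztop 0.269 mid [ 0.6007 -0.1193  0.2673] [0.018 0.022 0.005]
top [265. 201.] 799 ztop 0.180 mid [0.6481 0.0992 0.1784] [0.057 0.058 0.006]
top [223. 206.] 518 ztop 0.189 mid [0.6367 0.1809 0.1873] [0.044 0.045 0.006]
top [182. 212.] 254 ztop 0.194 mid [0.6257 0.2617 0.1922] [0.03  0.031 0.005]
top [140. 217.] 277 ztop 0.198 mid [0.6154 0.343  0.1956] [0.032 0.032 0.006]
top [411. 233.] 287 ztop 0.118 mid [ 0.5913 -0.1981  0.1165] [0.034 0.039 0.006]
top [451. 229.] 109 ztop 0.128 mid [ 0.5949 -0.2803  0.1265] [0.021 0.02  0.006]
top [488. 233.] 230 ztop 0.124 mid [ 0.5855 -0.3581  0.1218] [0.031 0.03  0.006]
```

View pics/w3.png

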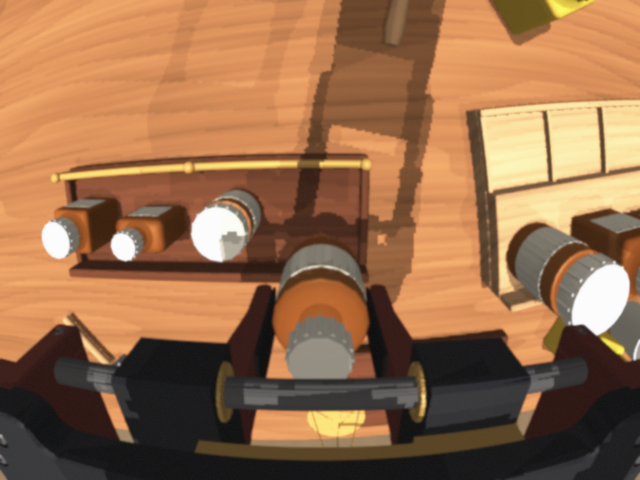

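```bash
python3 -c "
from h import *
go(.535,.08,.225,.132)
go(.511,.3294,.2,.132)"
```

```text
go (0.535, 0.08, 0.225, 0.132) slide [-81.8 -28.9 192.5] rot [  0.1 -11.3   0.3] dist 211.0
go (0.511, 0.3294, 0.2, 0.132) slide [-122.1   -4.3  439.8] rot [  0.1 -11.3   0.3] dist 456.0
```

Call:
jog_arm([
  {"slide":[-6,-4,10],"rot":[0,-1,0],"fingers":34},
  {"slide":[-18,-10,30],"rot":[0,-2,0],"fingers":34},
  {"slide":[-32,-18,56],"rot":[0,-3,0],"fingers":34},
  {"slide":[-46,-25,84],"rot":[0,-5,0],"fingers":34},
  {"slide":[-58,-29,112],"rot":[0,-7,0],"fingers":34},
  {"slide":[-68,-29,140],"rot":[0,-9,0],"fingers":34},
  {"slide":[-77,-29,168],"rot":[0,-10,0],"fingers":34},
  {"slide":[-84,-29,196],"rot":[0,-11.3,0],"fingers":34},
])

```text
clock: 5.35
tool_pos: [0.5302, 0.0857, 0.2207]
tool_rot: [-1.57, 0.004, 0.134]
contact_force: [-0.5, 0.6, -1.1]
opening: 0.0433
```

```bash
python3 -c "
from h import *
go(.511,.3294,.15,.132)"
```

```text
go (0.511, 0.3294, 0.15, 0.132) slide [ 13.9  70.7 244. ] rot [-0.   0.1 -0.2] dist 254.0
```

Call:
jog_arm([
  {"slide":[2,0,30],"rot":[0,0,0],"fingers":34},
  {"slide":[4,5,65],"rot":[0,0,0],"fingers":34},
  {"slide":[6,10,100],"rot":[0,0,0],"fingers":34},
  {"slide":[8,20,135],"rot":[0,0,0],"fingers":34},
  {"slide":[10,30,170],"rot":[0,0,0],"fingers":34},
  {"slide":[12,45,205],"rot":[0,0,0],"fingers":34},
  {"slide":[14,60,232],"rot":[0,0,0],"fingers":34},
  {"slide":[14,70,244],"rot":[0,0,0],"fingers":34},
])

```text
clock: 6.02
tool_pos: [0.5108, 0.3307, 0.1481]
tool_rot: [-1.572, 0.006, 0.137]
contact_force: [0.0, -1.5, -1.7]
opening: 0.043
```

```bash
python3 - <<'E'
from h import *
f,P=caps('wrist','w4.png');np.save('w4.npy',P)
g=grab('side');save(g,'s4.png');np.save('s4.npy',cloud(g))
print(robot.observe()['tool_pos'])
go(.511,.3294,.06,.132)
E
```

```text
wrist [318. 259.] 812 ztop 0.173 mid [0.4926 0.3269 0.171 ] [0.008 0.029 0.005]
wrist [116. 346.] 397 ztop 0.125 mid [0.607  0.1758 0.1228] [0.004 0.026 0.006]
wrist [319. 359.] 2204 ztop 0.219 mid [0.5088 0.3287 0.2181] [0.017 0.022 0.002]
[0.51102932 0.32856531 0.14780673]
go (0.511, 0.3294, 0.06, 0.132) slide [ 0.8 87.8  1.1] rot [ 0.2  0.2 -0.4] dist 88.0
```

View pics/w4.png

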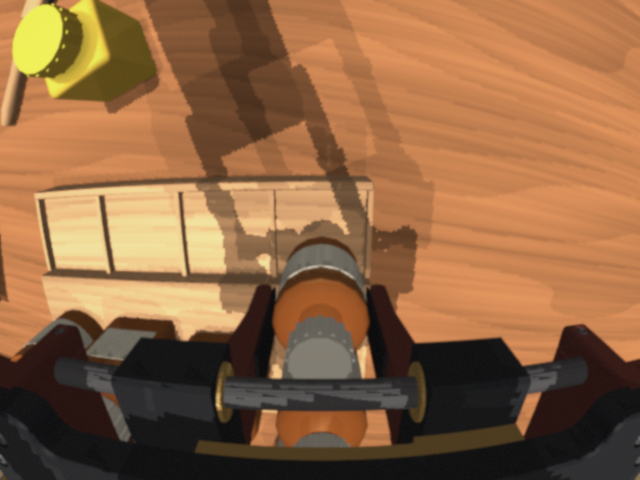

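View pics/s4.png

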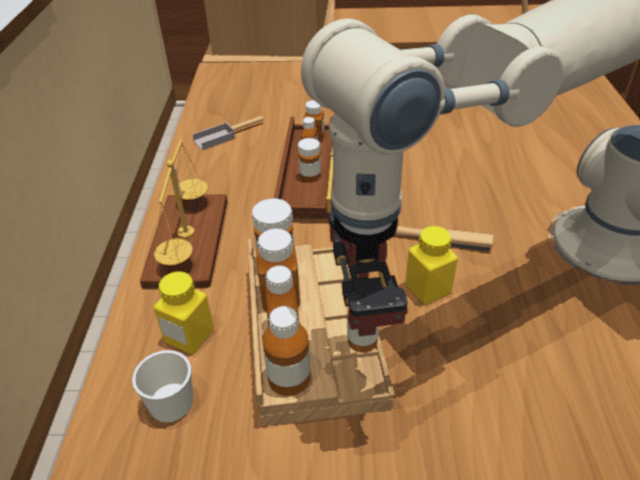

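```bash
python3 - <<'E'
from h import *
P=np.load('w4.npy')
# strip/lip/place points in coordinates of guessed stand frame (origin from places)
psi=.132;ex=np.array([np.cos(psi),np.sin(psi)]);ey=np.array([-ex[1],ex[0]])
# place round guess = local (-.055,.123)
pr=np.array([.511,.3294]);o=pr+.055*ex-.123*ey;print('origin',o)
X=(P[...,:2]-o)@ex;Y=(P[...,:2]-o)@ey;Z=P[...,2]
m=(X>-.08)&(X<-.03)&(abs(Y)<.18)&(Z>.036)&(Z<.045)
h,e=np.histogram(Y[m],bins=np.arange(-.18,.18,.003))
print([(round(e[i]+.0015,4),h[i]) for i in range(len(h)) if h[i]>8])
m=(abs(Y)<.1)&(X<-.08)&(Z>.038)&(Z<.05);print('lip X',np.percentile(X[m],[2,50,98]))
m=(abs(Y)<.1)&(X>-.03)&(X<.03)&(Z>.049)&(Z<.062);print('riser X min',np.percentile(X[m],[1,5]))
m=(X>-.075)&(X<-.03)&(Z>.02)&(Z<.035)&(abs(Y)<.1);print('step z',np.median(Z[m]))
E
```

```text
origin [0.58171043 0.21470896]
[(np.float64(-0.1635), np.int64(41)), (np.float64(-0.1605), np.int64(133)), (np.float64(-0.1575), np.int64(29)), (np.float64(-0.0825), np.int64(111)), (np.float64(-0.0795), np.int64(149)), (np.float64(-0.0015), np.int64(96)), (np.float64(0.0015), np.int64(200)), (np.float64(0.0795), np.int64(53)), (np.float64(0.0825), np.int64(211)), (np.float64(0.0855), np.int64(64)), (np.float64(0.1605), np.int64(132)), (np.float64(0.1635), np.int64(153))]
lip X [-0.24458837 -0.09563109 -0.08425518]
riser X min [-0.01519983 -0.01445902]
step z 0.028753282232697963
```

The strips show at local y -160, -81, 0, 82 and 162 mm, so the stand frame holds within 1 mm. I lower gently; the foot should touch at TCP z ≈ 0.0546.

Call:
jog_arm([
  {"slide":[0.8,6,0.7],"rot":[0,0,0],"fingers":34},
  {"slide":[0.8,18,0.7],"rot":[0,0,0],"fingers":34},
  {"slide":[0.8,35,0.7],"rot":[0,0,0],"fingers":34},
  {"slide":[0.8,52,0.7],"rot":[0,0,0],"fingers":34},
  {"slide":[0.8,67,0.7],"rot":[0,0,0],"fingers":34},
  {"slide":[0.8,77,0.7],"rot":[0,0,0],"fingers":34},
  {"slide":[0.8,83,0.7],"rot":[0,0,0],"fingers":34},
  {"slide":[0.8,86,0.7],"rot":[0,0,0],"fingers":34},
])

```text
clock: 6.78
tool_pos: [0.5146, 0.3274, 0.066]
tool_rot: [-1.571, 0.001, 0.131]
contact_force: [-0.3, 0.2, -2.7]
opening: 0.0436
```

Call:
jog_arm([
  {"slide":[0,0,0],"rot":[0,0,0],"fingers":34},
  {"slide":[0,0,0],"rot":[0,0,0],"fingers":34},
])

```text
clock: 6.95
tool_pos: [0.5151, 0.3285, 0.0678]
tool_rot: [-1.57, -0.001, 0.132]
contact_force: [1.5, -0.0, -1.6]
opening: 0.0435
```

```bash
python3 - <<'E'
from h import *
s=robot.observe();print(s['tool_pos'],s['contact_force'])
go(.511,.3294,.0546,.132)
E
```

```text
[0.51505741 0.32847925 0.06777979] [ 1.49653023 -0.00333252 -1.62301991]
go (0.511, 0.3294, 0.0546, 0.132) slide [-3.9 13.2  1.4] rot [-0.  -0.   0.1] dist 14.0
```

Call:
jog_arm([
  {"slide":[-2,4,1],"rot":[0,0,0],"fingers":34},
  {"slide":[-4,7,1.2],"rot":[0,0,0],"fingers":34},
  {"slide":[-4,9,1.2],"rot":[0,0,0],"fingers":34},
  {"slide":[-4,10.5,1.2],"rot":[0,0,0],"fingers":34},
  {"slide":[-4,11,1.2],"rot":[0,0,0],"fingers":34},
  {"slide":[-4,11,1.2],"rot":[0,0,0],"fingers":34},
  {"slide":[-4,11,1.2],"rot":[0,0,0],"fingers":34},
])

```text
clock: 7.53
tool_pos: [0.5105, 0.3292, 0.0559]
tool_rot: [-1.571, -0.0, 0.132]
contact_force: [-0.5, 0.5, -0.7]
opening: 0.0435
```

```bash
python3 - <<'E'
from h import *
s=robot.observe();print(s['tool_pos'],s['contact_force'])
go(.511,.3294,.0546,.132)
E
```

```text
[0.51046087 0.32923229 0.05588751] [-0.48611456  0.53032934 -0.70153369]
go (0.511, 0.3294, 0.0546, 0.132) slide [0.6 1.3 0.1] rot [0. 0. 0.] dist 1.0
```

Just above contact. I lower the last bit slowly and then release.

Call:
jog_arm([
  {"slide":[0.5,0.6,0.1],"rot":[0,0,0],"fingers":34},
  {"slide":[0.5,1.0,0.1],"rot":[0,0,0],"fingers":34},
  {"slide":[0.5,1.5,0.1],"rot":[0,0,0],"fingers":34},
  {"slide":[0.5,1.8,0.1],"rot":[0,0,0],"fingers":34},
  {"slide":[0.5,1.8,0.1],"rot":[0,0,0],"fingers":34},
])

```text
clock: 7.95
tool_pos: [0.5111, 0.3294, 0.0546]
tool_rot: [-1.571, -0.001, 0.132]
contact_force: [-1.3, -0.0, 2.0]
opening: 0.0434
```

```bash
python3 - <<'E'
from h import *
s=robot.observe();print(s['tool_pos'],s['contact_force'],s['opening'])
E
```

```text
[0.51114191 0.32940788 0.05459122] [-1.25951219 -0.01890781  2.014247  ] 0.04337766074577764
```

Call:
jog_arm([
  {"slide":[0,0,0],"rot":[0,0,0],"fingers":45},
  {"slide":[0,0,0],"rot":[0,0,0],"fingers":50},
  {"slide":[0,0,0],"rot":[0,0,0],"fingers":58},
  {"slide":[0,0,0],"rot":[0,0,0],"fingers":66},
  {"slide":[0,0,0],"rot":[0,0,0],"fingers":70},
  {"slide":[0,0,0],"rot":[0,0,0],"fingers":70},
  {"slide":[0,-10,0],"rot":[0,0,0],"fingers":70},
  {"slide":[0,-30,0],"rot":[0,0,0],"fingers":70},
])

```text
clock: 8.62
tool_pos: [0.5094, 0.3285, 0.0816]
tool_rot: [-1.573, 0.005, 0.132]
contact_force: [-0.2, 0.3, -0.3]
opening: 0.0699
```

Call:
jog_arm([
  {"slide":[0,-30,0],"rot":[0,0,0],"fingers":70},
  {"slide":[0,-60,0],"rot":[0,0,0],"fingers":70},
  {"slide":[0,-95,-5],"rot":[0,0,0],"fingers":70},
  {"slide":[0,-130,-20],"rot":[0,0,0],"fingers":70},
  {"slide":[2,-155,-50],"rot":[0,1,0],"fingers":70},
  {"slide":[4,-170,-85],"rot":[0,2,0],"fingers":70},
  {"slide":[6,-175,-120],"rot":[0,4,0],"fingers":70},
  {"slide":[8,-175,-160],"rot":[0,6,0],"fingers":70},
])

```text
clock: 9.28
tool_pos: [0.5404, 0.1712, 0.2628]
tool_rot: [-1.569, -0.005, 0.028]
contact_force: [1.2, 0.2, -0.1]
opening: 0.0699
```

```bash
python3 - <<'E'
from h import *
f,P=caps('wrist','w5.png')
f,P=caps('top','t5.png')
s=robot.observe();print(s['tool_pos'])
go(.594,-.1985,.22,-.065)
E
```

```text
wrist [487. 196.] 542 ztop 0.126 mid [0.5108 0.3274 0.1237] [0.022 0.022 0.005]
wrist [ 23. 258.] 647 ztop 0.114 mid [ 0.5942 -0.1975  0.1118] [0.04  0.04  0.004]
wrist [426. 283.] 75 ztop 0.127 mid [0.6022 0.2772 0.1253] [0.001 0.008 0.006]
wrist [513. 323.] 808 ztop 0.194 mid [0.6095 0.3427 0.1916] [0.02  0.032 0.005]
wrist [256. 354.] 1509 ztop 0.177 mid [0.6484 0.1138 0.1751] [0.052 0.034 0.004]
wrist [331. 350.] 2314 ztop 0.185 mid [0.6373 0.1814 0.1835] [0.045 0.044 0.004]
top [266. 200.] 734 ztop 0.180 mid [0.6496 0.0992 0.1783] [0.053 0.058 0.006]
top [411. 231.] 357 ztop 0.118 mid [ 0.5934 -0.1985  0.1166] [0.039 0.038 0.006]
top [451. 229.] 109 ztop 0.127 mid [ 0.5952 -0.2802  0.1247] [0.021 0.02  0.005]
top [488. 233.] 232 ztop 0.124 mid [ 0.5842 -0.3581  0.1223] [0.03  0.031 0.005]
top [159. 274.] 61 ztop 0.129 mid [0.511  0.3229 0.127 ] [0.021 0.014 0.005]
[0.54108288 0.16696169 0.26091432]
go (0.594, -0.1985, 0.22, -0.065) slide [  45.4   41.5 -366.4] rot [0.1 4.9 0.2] dist 372.0
```

View pics/w5.png

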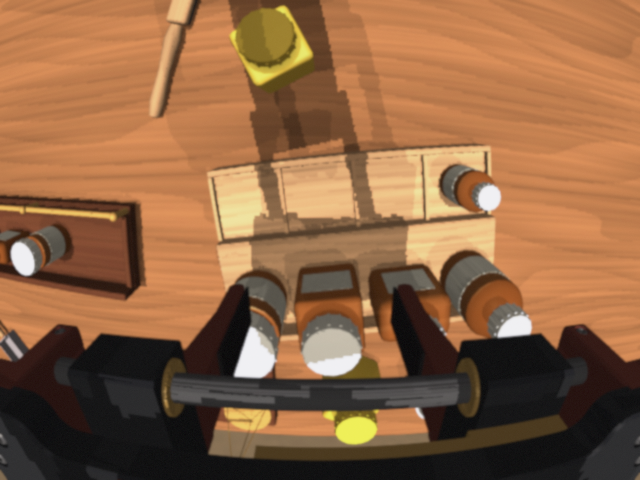

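The round bottle stands at (.511,.3275), upright, in its place. Next is the pot.

Call:
jog_arm([
  {"slide":[4,0,-40],"rot":[0,1,0],"fingers":70},
  {"slide":[9,0,-81],"rot":[0,2,0],"fingers":70},
  {"slide":[14,0,-122],"rot":[0,3,0],"fingers":70},
  {"slide":[19,0,-163],"rot":[0,4,0],"fingers":70},
  {"slide":[24,5,-204],"rot":[0,5,0],"fingers":70},
  {"slide":[29,10,-245],"rot":[0,5,0],"fingers":70},
  {"slide":[34,15,-285],"rot":[0,5,0],"fingers":70},
  {"slide":[39,20,-322],"rot":[0,5,0],"fingers":70},
])

```text
clock: 10.05
tool_pos: [0.5878, -0.1507, 0.2394]
tool_rot: [-1.571, -0.001, -0.059]
contact_force: [0.6, 1.0, -0.7]
opening: 0.0698
```

```bash
python3 -c "
from h import *
go(.594,-.1985,.09,-.065)"
```

```text
go (0.594, -0.1985, 0.09, -0.065) slide [  8.9 149.4 -47.4] rot [0.  0.3 0. ] dist 157.0
```

Call:
jog_arm([
  {"slide":[5,10,-30],"rot":[0,0,0],"fingers":70},
  {"slide":[8,20,-43],"rot":[0,0,0],"fingers":70},
  {"slide":[8.5,40,-46],"rot":[0,0,0],"fingers":70},
  {"slide":[8.5,65,-46],"rot":[0,0,0],"fingers":70},
  {"slide":[8.5,90,-46],"rot":[0,0,0],"fingers":70},
  {"slide":[8.5,105,-46],"rot":[0,0,0],"fingers":70},
  {"slide":[8.5,112,-46],"rot":[0,0,0],"fingers":70},
  {"slide":[8.5,112,-46],"rot":[0,0,0],"fingers":70},
])

```text
clock: 10.72
tool_pos: [0.5928, -0.1939, 0.1248]
tool_rot: [-1.569, 0.004, -0.059]
contact_force: [-0.1, -0.0, -0.3]
opening: 0.0705
```

```bash
python3 - <<'E'
from h import *
print(robot.observe()['tool_pos'])
caps('wrist','w6.png')
go(.594,-.1985,.053,-.065)
E
```

```text
[ 0.59280832 -0.19394618  0.12482311]
wrist [315. 277.] 4572 ztop 0.114 mid [ 0.5938 -0.1988  0.1121] [0.04  0.039 0.004]
wrist [ 80. 277.] 2113 ztop 0.120 mid [ 0.586  -0.3572  0.1174] [0.031 0.031 0.005]
wrist [180. 292.] 1475 ztop 0.123 mid [ 0.5956 -0.2799  0.1215] [0.022 0.021 0.005]
wrist [633. 297.] 404 ztop 0.109 mid [0.6441 0.0671 0.1077] [0.014 0.004 0.008]
wrist [438. 398.] 607 ztop 0.245 mid [ 0.5698 -0.1677  0.2443] [0.004 0.017 0.002]
wrist [275. 401.] 101 ztop 0.245 mid [ 0.5669 -0.2049  0.2442] [0.002 0.003 0.002]
wrist [383. 397.] 62 ztop 0.245 mid [ 0.5675 -0.1796  0.2442] [0.002 0.007 0.002]
go (0.594, -0.1985, 0.053, -0.065) slide [ 0.8 73.8 -4.1] rot [-0.   0.4 -0.1] dist 74.0
```

View pics/w6.png

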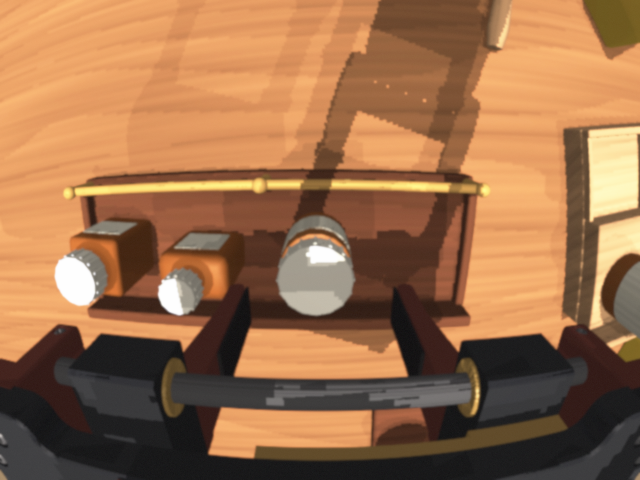

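Call:
jog_arm([
  {"slide":[0.5,8,-3],"rot":[0,0.3,0],"fingers":70},
  {"slide":[0.5,20,-3.5],"rot":[0,0.3,0],"fingers":70},
  {"slide":[0.5,34,-3.5],"rot":[0,0.3,0],"fingers":70},
  {"slide":[0.5,48,-3.5],"rot":[0,0.3,0],"fingers":70},
  {"slide":[0.5,60,-3.5],"rot":[0,0.3,0],"fingers":70},
  {"slide":[0.5,66,-3.5],"rot":[0,0.3,0],"fingers":70},
  {"slide":[0.5,66,-3.5],"rot":[0,0.3,0],"fingers":70},
  {"slide":[0.5,66,-3.5],"rot":[0,0.3,0],"fingers":70},
])

```text
clock: 11.43
tool_pos: [0.5935, -0.1988, 0.0604]
tool_rot: [-1.57, 0.001, -0.065]
contact_force: [-0.5, -0.3, 0.0]
opening: 0.0699
```

```bash
python3 - <<'E'
from h import *
s=robot.observe();print(s['tool_pos'],s['contact_force'])
go(.594,-.1985,.053,-.065)
E
```

```text
[ 0.59353707 -0.19884992  0.06042623] [-0.46480145 -0.34649954  0.00858802]
go (0.594, -0.1985, 0.053, -0.065) slide [0.4 7.4 0.4] rot [-0.   0.  -0.1] dist 7.0
```

Call:
jog_arm([
  {"slide":[0.4,4,0.4],"rot":[0,0,0],"fingers":66},
  {"slide":[0.4,7,0.4],"rot":[0,0,0],"fingers":60},
  {"slide":[0.4,7,0.4],"rot":[0,0,0],"fingers":54},
  {"slide":[0.4,7,0.4],"rot":[0,0,0],"fingers":49},
  {"slide":[0.4,7,0.4],"rot":[0,0,0],"fingers":45},
  {"slide":[0.4,7,0.4],"rot":[0,0,0],"fingers":40},
  {"slide":[0.4,7,0.4],"rot":[0,0,0],"fingers":36},
  {"slide":[0.4,7,0.4],"rot":[0,0,0],"fingers":36},
])

```text
clock: 12.1
tool_pos: [0.5944, -0.1985, 0.0544]
tool_rot: [-1.571, -0.001, -0.065]
contact_force: [-0.1, 1.8, 1.4]
opening: 0.0455
```

Call:
jog_arm([
  {"slide":[0,0,0],"rot":[0,0,0],"fingers":36},
  {"slide":[0,0,0],"rot":[0,0,0],"fingers":36},
])

```text
clock: 12.27
tool_pos: [0.5944, -0.1985, 0.0544]
tool_rot: [-1.571, -0.0, -0.065]
contact_force: [1.9, 1.9, 1.4]
opening: 0.0452
```

```bash
python3 - <<'E'
from h import *
s=robot.observe();print(s['tool_pos'],s['contact_force'],s['opening'])
go(.534,.086,.23,.132)
E
```

```text
[ 0.59443483 -0.19845278  0.05437395] [1.90456729 1.89604677 1.41115989] 0.045172357099082176
go (0.534, 0.086, 0.23, 0.132) slide [ -78.6 -175.6  280. ] rot [ -0.  -11.3   0. ] dist 340.0
```

Call:
jog_arm([
  {"slide":[0,-4,0],"rot":[0,0,0],"fingers":36},
  {"slide":[0,-14,0],"rot":[0,0,0],"fingers":36},
  {"slide":[0,-35,0],"rot":[0,0,0],"fingers":36},
  {"slide":[0,-62,0],"rot":[0,0,0],"fingers":36},
  {"slide":[0,-92,2],"rot":[0,0,0],"fingers":36},
  {"slide":[-5,-122,12],"rot":[0,-1,0],"fingers":36},
  {"slide":[-14,-142,34],"rot":[0,-2,0],"fingers":36},
  {"slide":[-26,-150,66],"rot":[0,-3,0],"fingers":36},
])

```text
clock: 12.93
tool_pos: [0.5733, -0.1327, 0.2088]
tool_rot: [-1.573, -0.006, -0.015]
contact_force: [0.5, 0.2, -1.1]
opening: 0.0452
```

```bash
python3 - <<'E'
from h import *
s=robot.observe();print(s['tool_pos'],s['contact_force'],s['opening'])
go(.5435,.0857,.15,.132)
E
```

```text
[ 0.57333781 -0.13273003  0.20878127] [ 0.51913039  0.22368277 -1.10929664] 0.04515795010985713
go (0.5435, 0.0857, 0.15, 0.132) slide [-33.5  58.  218.1] rot [ 0.2 -8.4  0.3] dist 228.0
```

Call:
jog_arm([
  {"slide":[-8,0,32],"rot":[0,-1.5,0],"fingers":36},
  {"slide":[-14,0,67],"rot":[0,-3,0],"fingers":36},
  {"slide":[-20,0,102],"rot":[0,-5,0],"fingers":36},
  {"slide":[-25,8,137],"rot":[0,-7,0],"fingers":36},
  {"slide":[-29,18,170],"rot":[0,-8.4,0],"fingers":36},
  {"slide":[-32,30,196],"rot":[0,-8.4,0],"fingers":36},
  {"slide":[-33,42,213],"rot":[0,-8.4,0],"fingers":36},
  {"slide":[-33,52,217],"rot":[0,-8.4,0],"fingers":36},
])

```text
clock: 13.6
tool_pos: [0.5418, 0.089, 0.1519]
tool_rot: [-1.57, -0.0, 0.137]
contact_force: [1.1, -0.7, -1.9]
opening: 0.0449
```

```bash
python3 - <<'E'
from h import *
s=robot.observe();print(s['tool_pos'],s['contact_force'],s['opening'])
go(.5435,.0857,.062,.132)
E
```

```text
[0.54177209 0.08902404 0.15190482] [ 1.05513139 -0.69642121 -1.93356197] 0.04494473996761625
go (0.5435, 0.0857, 0.062, 0.132) slide [ 1.2 89.9 -3.6] rot [-0.   0.3  0. ] dist 90.0
```

Call:
jog_arm([
  {"slide":[1,6,-2],"rot":[0,0,0],"fingers":36},
  {"slide":[1,18,-3],"rot":[0,0,0],"fingers":36},
  {"slide":[1,34,-3],"rot":[0,0,0],"fingers":36},
  {"slide":[1,50,-3],"rot":[0,0,0],"fingers":36},
  {"slide":[1,64,-3],"rot":[0,0,0],"fingers":36},
  {"slide":[1,74,-3],"rot":[0,0,0],"fingers":36},
  {"slide":[1,80,-3],"rot":[0,0,0],"fingers":36},
  {"slide":[1,80,-3],"rot":[0,0,0],"fingers":36},
])

```text
clock: 14.27
tool_pos: [0.543, 0.0828, 0.0703]
tool_rot: [-1.571, 0.003, 0.133]
contact_force: [-0.7, 0.6, -2.5]
opening: 0.0453
```

Call:
jog_arm([
  {"slide":[0,0,0],"rot":[0,0,0],"fingers":36},
  {"slide":[0,0,0],"rot":[0,0,0],"fingers":36},
])

```text
clock: 14.43
tool_pos: [0.5443, 0.0834, 0.0732]
tool_rot: [-1.571, -0.002, 0.134]
contact_force: [0.4, 0.5, -1.4]
opening: 0.0455
```

```bash
python3 - <<'E'
from h import *
s=robot.observe();print(s['tool_pos'],s['contact_force'],s['opening'])
go(.5435,.0857,.0544,.132)
E
```

```text
[0.54433673 0.08343033 0.07315576] [ 0.38489059  0.48498699 -1.3748399 ] 0.045452628854928796
go (0.5435, 0.0857, 0.0544, 0.132) slide [-0.6 18.8  2.4] rot [0.  0.1 0.1] dist 19.0
```

Call:
jog_arm([
  {"slide":[-0.6,4,1.5],"rot":[0,0,0],"fingers":36},
  {"slide":[-0.6,9,2.4],"rot":[0,0,0],"fingers":36},
  {"slide":[-0.6,13,2.4],"rot":[0,0,0],"fingers":36},
  {"slide":[-0.6,15.5,2.4],"rot":[0,0,0],"fingers":36},
  {"slide":[-0.6,17,2.4],"rot":[0,0,0],"fingers":36},
  {"slide":[-0.6,18,2.4],"rot":[0,0,0],"fingers":36},
  {"slide":[-0.6,18.5,2.4],"rot":[0,0,0],"fingers":36},
  {"slide":[-0.6,18.5,2.4],"rot":[0,0,0],"fingers":36},
])

```text
clock: 15.1
tool_pos: [0.5429, 0.0859, 0.0544]
tool_rot: [-1.571, -0.001, 0.134]
contact_force: [-2.4, 1.2, 5.0]
opening: 0.0452
```

```bash
python3 - <<'E'
from h import *
s=robot.observe();print(s['tool_pos'],s['contact_force'],s['opening'])
go(.5435,.0857,.0544,.132)
E
```

```text
[0.54292936 0.08593835 0.05444498] [-2.37967663  1.22832841  4.99572251] 0.04523024310747174
go (0.5435, 0.0857, 0.0544, 0.132) slide [ 0.5  0.  -0.3] rot [-0.   0.1  0. ] dist 1.0
```

Contact (5 N). Releasing.

Call:
jog_arm([
  {"slide":[0,0,0],"rot":[0,0,0],"fingers":46},
  {"slide":[0,0,0],"rot":[0,0,0],"fingers":51},
  {"slide":[0,0,0],"rot":[0,0,0],"fingers":58},
  {"slide":[0,0,0],"rot":[0,0,0],"fingers":66},
  {"slide":[0,0,0],"rot":[0,0,0],"fingers":70},
  {"slide":[0,0,0],"rot":[0,0,0],"fingers":72},
  {"slide":[0,-8,0],"rot":[0,0,0],"fingers":72},
  {"slide":[0,-28,0],"rot":[0,0,0],"fingers":72},
])

```text
clock: 15.77
tool_pos: [0.541, 0.0856, 0.0789]
tool_rot: [-1.571, 0.006, 0.134]
contact_force: [-0.0, 0.5, 0.0]
opening: 0.0718
```

Call:
jog_arm([
  {"slide":[0,-30,0],"rot":[0,0,0],"fingers":72},
  {"slide":[0,-60,0],"rot":[0,0,0],"fingers":72},
  {"slide":[0,-95,0],"rot":[0,0,0],"fingers":72},
  {"slide":[0,-130,-15],"rot":[0,0,0],"fingers":72},
  {"slide":[0,-150,-45],"rot":[0,2,0],"fingers":72},
  {"slide":[0,-160,-85],"rot":[0,5,0],"fingers":72},
  {"slide":[0,-160,-125],"rot":[0,9,0],"fingers":72},
  {"slide":[0,-160,-165],"rot":[0,11.4,0],"fingers":72},
])

```text
clock: 16.43
tool_pos: [0.5653, -0.0792, 0.244]
tool_rot: [-1.571, -0.004, -0.067]
contact_force: [1.4, 0.2, 0.3]
opening: 0.072
```

```bash
python3 - <<'E'
from h import *
s=robot.observe();print(s['tool_pos'],s['contact_force'],s['opening'])
go(.5955,-.28,.23,-.065)
E
```

```text
[ 0.56530816 -0.07919278  0.24399596] [1.39817099 0.20577626 0.31125189] 0.07196914784109168
go (0.5955, -0.28, 0.23, -0.065) slide [  43.6   14.3 -198.3] rot [ 0.  -0.1  0.2] dist 204.0
```

Call:
jog_arm([
  {"slide":[8,0,-36],"rot":[0,0,0],"fingers":70},
  {"slide":[16,0,-72],"rot":[0,0,0],"fingers":70},
  {"slide":[24,5,-108],"rot":[0,0,0],"fingers":70},
  {"slide":[32,10,-140],"rot":[0,0,0],"fingers":70},
  {"slide":[38,14,-168],"rot":[0,0,0],"fingers":70},
  {"slide":[42,14,-186],"rot":[0,0,0],"fingers":70},
  {"slide":[43,14,-194],"rot":[0,0,0],"fingers":70},
  {"slide":[43,14,-194],"rot":[0,0,0],"fingers":70},
])

```text
clock: 17.1
tool_pos: [0.5949, -0.2757, 0.2273]
tool_rot: [-1.571, 0.001, -0.067]
contact_force: [0.8, 0.7, 0.2]
opening: 0.0701
```

```bash
python3 - <<'E'
from h import *
print(robot.observe()['tool_pos'])
f,P=caps('wrist','w7.png');np.save('w7.npy',P);np.save('w7i.npy',f['image'])
I=f['image'];hsv=cv2.cvtColor(I,cv2.COLOR_RGB2HSV)
Z=P[...,2];v,u=np.mgrid[0:480,0:640]
# amber tops / label front faces of square & flask
for nm,cx,cy,h in [('flask',.5957,-.2799,.066),('square',.586,-.3573,.064)]:
    near=(abs(P[...,0]-cx)<.04)&(abs(P[...,1]-cy)<.038)
    m=near&(Z>.05)&(Z<.030+h-.006)
    q=P[m];print(nm,m.sum())
    # split faces by surface: front (min x) plane: fit line to XY with x<cx-..
    fr=q[(q[:,0]<cx-.008)]
    vx,vy,x0,y0=cv2.fitLine(fr[:,:2].astype(np.float32),cv2.DIST_HUBER,0,.001,.001).ravel()
    print(' front line yaw',np.arctan(-vx/vy).round(4),(x0.round(4),y0.round(4)),'y range',np.percentile(fr[:,1],[1,99]).round(4),len(fr))
    sh=near&(Z>.030+h-.006)&(Z<.030+h+.004);t=P[sh]
    print(' shoulder',sh.sum(),t.mean(0).round(4),cv2.minAreaRect(t[:,:2].astype(np.float32)))
E
```

```text
[ 0.59485608 -0.27568173  0.22725958]
wrist [636. 162.] 205 ztop 0.113 mid [0.5445 0.0653 0.1108] [0.03  0.008 0.005]
wrist [225. 227.] 1378 ztop 0.120 mid [ 0.5861 -0.3577  0.1179] [0.031 0.031 0.004]
wrist [317. 233.] 715 ztop 0.124 mid [ 0.5959 -0.2809  0.1219] [0.021 0.021 0.004]
wrist [633. 238.] 300 ztop 0.123 mid [0.6387 0.0698 0.1213] [0.022 0.008 0.006]
flask 542
 front line yaw -0.1021 (np.float32(0.581), np.float32(-0.2759)) y range [-0.3038 -0.2567] 498
 shoulder 1050 [ 0.5924 -0.2804  0.0942] ((0.5956900715827942, -0.2804575264453888), (0.048571810126304626, 0.029304157942533493), 84.59654235839844)
square 591
 front line yaw -0.1458 (np.float32(0.565), np.float32(-0.3544)) y range [-0.3751 -0.3343] 394
 shoulder 855 [ 0.5791 -0.3498  0.0923] ((0.5864458084106445, -0.3581533432006836), (0.04420493543148041, 0.04386809095740318), 83.11470794677734)
```

View pics/w7.png

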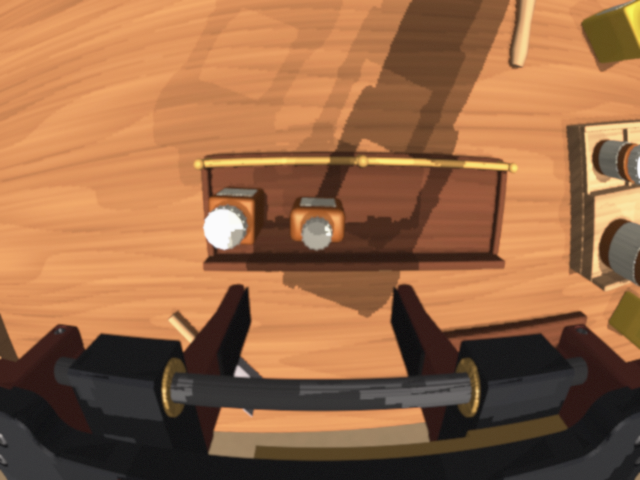

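Flask: centre (.5957,-.2805), yaw -0.097. Square: centre (.5864,-.358), yaw -0.12. The sizes match.

```bash
python3 -c "
from h import *
go(.5957,-.2805,.053,-.097)"
```

```text
go (0.5957, -0.2805, 0.053, -0.097) slide [  1.  174.8  -6.3] rot [-0.   1.8  0. ] dist 175.0
```

Call:
jog_arm([
  {"slide":[1,12,-4],"rot":[0,1.8,0],"fingers":69},
  {"slide":[1,35,-4.5],"rot":[0,1.8,0],"fingers":69},
  {"slide":[1,65,-4.5],"rot":[0,1.8,0],"fingers":69},
  {"slide":[1,95,-4.5],"rot":[0,1.8,0],"fingers":69},
  {"slide":[1,115,-4.5],"rot":[0,1.8,0],"fingers":69},
  {"slide":[1,128,-4.5],"rot":[0,1.8,0],"fingers":69},
  {"slide":[1,134,-4.5],"rot":[0,1.8,0],"fingers":69},
  {"slide":[1,134,-4.5],"rot":[0,1.8,0],"fingers":69},
])

```text
clock: 17.82
tool_pos: [0.5957, -0.2774, 0.0929]
tool_rot: [-1.57, 0.001, -0.095]
contact_force: [0.7, 0.0, 0.7]
opening: 0.0691
```

```bash
python3 - <<'E'
from h import *
print(robot.observe()['tool_pos'])
caps('wrist','w8.png')
go(.5957,-.2805,.053,-.097)
E
```

```text
[ 0.59570965 -0.27738981  0.09293214]
wrist [169. 296.] 3740 ztop 0.120 mid [ 0.5857 -0.3573  0.1177] [0.031 0.031 0.005]
wrist [317. 308.] 2278 ztop 0.124 mid [ 0.5955 -0.2806  0.1215] [0.022 0.022 0.005]
wrist [433. 396.] 1087 ztop 0.213 mid [ 0.5731 -0.2519  0.2119] [0.005 0.02  0.003]
wrist [182. 392.] 152 ztop 0.213 mid [ 0.5667 -0.3093  0.212 ] [0.003 0.004 0.002]
go (0.5957, -0.2805, 0.053, -0.097) slide [-0.3 41.5 -2.5] rot [0.  0.1 0. ] dist 42.0
```

View pics/w8.png

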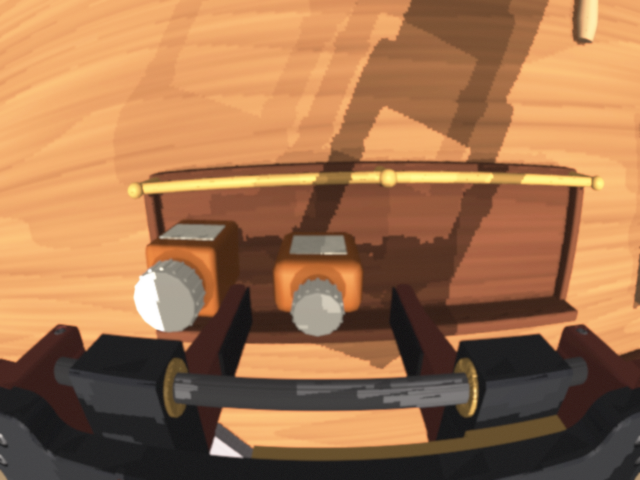

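The flask (318,308) is nearly centred; a 2.5 mm shift corrects it. I descend and grip.

Call:
jog_arm([
  {"slide":[0,6,-2],"rot":[0,0,0],"fingers":69},
  {"slide":[0,18,-2.5],"rot":[0,0,0],"fingers":69},
  {"slide":[0,29,-2.5],"rot":[0,0,0],"fingers":69},
  {"slide":[0,37,-2.5],"rot":[0,0,0],"fingers":69},
  {"slide":[0,40,-2.5],"rot":[0,0,0],"fingers":69},
  {"slide":[0,40,-2.5],"rot":[0,0,0],"fingers":66},
  {"slide":[0,40,-2.5],"rot":[0,0,0],"fingers":62},
  {"slide":[0,40,-2.5],"rot":[0,0,0],"fingers":58},
])

```text
clock: 18.53
tool_pos: [0.5959, -0.2813, 0.0541]
tool_rot: [-1.571, -0.001, -0.096]
contact_force: [-0.7, -0.3, 0.5]
opening: 0.0595
```

Call:
jog_arm([
  {"slide":[0,0,0],"rot":[0,0,0],"fingers":54},
  {"slide":[0,0,0],"rot":[0,0,0],"fingers":50},
  {"slide":[0,0,0],"rot":[0,0,0],"fingers":45},
  {"slide":[0,0,0],"rot":[0,0,0],"fingers":40},
  {"slide":[0,0,0],"rot":[0,0,0],"fingers":40},
  {"slide":[0,0,0],"rot":[0,0,0],"fingers":40},
])

```text
clock: 19.03
tool_pos: [0.596, -0.281, 0.0543]
tool_rot: [-1.571, -0.001, -0.096]
contact_force: [-0.4, 2.5, 3.6]
opening: 0.0499
```

```bash
python3 - <<'E'
from h import *
s=robot.observe();print(s['tool_pos'],s['tool_rot'],s['contact_force'],s['opening'])
E
```

```text
[ 0.59602526 -0.28098131  0.05427395] [-1.57078881e+00 -1.11952846e-03 -9.61749667e-02] [-0.40625492  2.50521057  3.59044325] 0.0499014227684579
```

Call:
jog_arm([
  {"slide":[0,-4,0],"rot":[0,0,0],"fingers":40},
  {"slide":[0,-14,0],"rot":[0,0,0],"fingers":40},
  {"slide":[0,-35,0],"rot":[0,0,0],"fingers":40},
  {"slide":[0,-62,0],"rot":[0,0,0],"fingers":40},
  {"slide":[0,-92,2],"rot":[0,0,0],"fingers":40},
  {"slide":[-5,-122,12],"rot":[0,-1,0],"fingers":40},
  {"slide":[-14,-145,34],"rot":[0,-2,0],"fingers":40},
  {"slide":[-24,-160,66],"rot":[0,-3,0],"fingers":40},
])

```text
clock: 19.7
tool_pos: [0.5779, -0.2149, 0.2168]
tool_rot: [-1.573, -0.003, -0.047]
contact_force: [1.3, 0.7, -1.6]
opening: 0.0499
```

```bash
python3 - <<'E'
from h import *
s=robot.observe();print(s['tool_pos'],s['opening'])
go(.537,.08,.215,.132)
E
```

```text
[ 0.57792887 -0.21492304  0.21678145] 0.04990723757552299
go (0.537, 0.08, 0.215, 0.132) slide [-54.7   0.9 292.7] rot [  0.2 -10.2   0.1] dist 298.0
```

Call:
jog_arm([
  {"slide":[-7,0,34],"rot":[0,-1.5,0],"fingers":40},
  {"slide":[-15,0,71],"rot":[0,-3,0],"fingers":40},
  {"slide":[-23,0,109],"rot":[0,-4.5,0],"fingers":40},
  {"slide":[-30,0,147],"rot":[0,-6,0],"fingers":40},
  {"slide":[-37,0,185],"rot":[0,-7.5,0],"fingers":40},
  {"slide":[-44,0,222],"rot":[0,-9,0],"fingers":40},
  {"slide":[-49,0,258],"rot":[0,-10,0],"fingers":40},
  {"slide":[-54,0,292],"rot":[0,-10.2,0],"fingers":40},
])

```text
clock: 20.37
tool_pos: [0.5363, 0.0826, 0.2141]
tool_rot: [-1.571, -0.0, 0.135]
contact_force: [0.7, -0.3, -1.4]
opening: 0.0496
```

```bash
python3 - <<'E'
from h import *
s=robot.observe();print(s['tool_pos'],s['opening'])
go(.5218,.2481,.155,.132)
E
```

```text
[0.5362926  0.08260019 0.21409663] 0.04958736534466212
go (0.5218, 0.2481, 0.155, 0.132) slide [  7.9  59.  166. ] rot [0.  0.2 0. ] dist 176.0
```

Call:
jog_arm([
  {"slide":[2,0,32],"rot":[0,0,0],"fingers":40},
  {"slide":[4,0,66],"rot":[0,0,0],"fingers":40},
  {"slide":[6,0,100],"rot":[0,0,0],"fingers":40},
  {"slide":[8,5,130],"rot":[0,0,0],"fingers":40},
  {"slide":[8,15,152],"rot":[0,0,0],"fingers":40},
  {"slide":[8,30,162],"rot":[0,0,0],"fingers":40},
  {"slide":[8,45,164],"rot":[0,0,0],"fingers":40},
  {"slide":[8,52,164],"rot":[0,0,0],"fingers":40},
])

```text
clock: 21.03
tool_pos: [0.522, 0.2451, 0.1593]
tool_rot: [-1.572, 0.003, 0.135]
contact_force: [0.7, 0.7, -2.5]
opening: 0.0496
```

```bash
python3 - <<'E'
from h import *
s=robot.observe();print(s['tool_pos'],s['opening'])
caps('wrist','w9.png')
go(.5218,.2481,.06,.132)
E
```

```text
[0.52203599 0.24506116 0.15932668] 0.04964763625173028
wrist [108. 252.] 2284 ztop 0.114 mid [0.5417 0.0855 0.112 ] [0.04  0.04  0.004]
wrist [450. 261.] 1030 ztop 0.126 mid [0.5099 0.3274 0.1238] [0.022 0.022 0.004]
wrist [321. 267.] 1336 ztop 0.184 mid [0.5063 0.2411 0.1823] [0.004 0.03  0.006]
wrist [125. 337.] 292 ztop 0.123 mid [0.6114 0.0943 0.1307] [0.02  0.025 0.024]
wrist [208. 337.] 126 ztop 0.098 mid [0.6086 0.163  0.096 ] [0.003 0.017 0.006]
wrist [430. 337.] 70 ztop 0.097 mid [0.5854 0.3427 0.0949] [0.002 0.014 0.005]
wrist [321. 358.] 2168 ztop 0.229 mid [0.5206 0.2435 0.2272] [0.018 0.022 0.003]
wrist [111. 416.] 248 ztop 0.285 mid [0.5086 0.1908 0.285 ] [0.015 0.003 0.002]
wrist [340. 441.] 321 ztop 0.287 mid [0.5029 0.2429 0.2871] [0.002 0.005 0.002]
go (0.5218, 0.2481, 0.06, 0.132) slide [ 0.9 98.4  4. ] rot [ 0.1  0.2 -0.3] dist 98.0
```

View pics/w9.png

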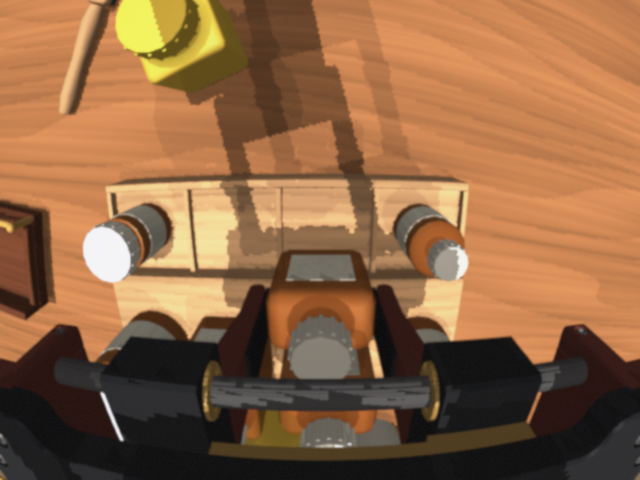

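The flask is held level. Pot and round stand upright in their places. I lower.

Call:
jog_arm([
  {"slide":[0.5,6,2],"rot":[0,0,0],"fingers":40},
  {"slide":[0.5,18,3],"rot":[0,0,0],"fingers":40},
  {"slide":[0.5,36,3],"rot":[0,0,0],"fingers":40},
  {"slide":[0.5,54,3],"rot":[0,0,0],"fingers":40},
  {"slide":[0.5,70,3],"rot":[0,0,0],"fingers":40},
  {"slide":[0.5,80,3],"rot":[0,0,0],"fingers":40},
  {"slide":[0.5,86,3],"rot":[0,0,0],"fingers":40},
  {"slide":[0.5,86,3],"rot":[0,0,0],"fingers":40},
])

```text
clock: 21.75
tool_pos: [0.5226, 0.2471, 0.0742]
tool_rot: [-1.571, 0.002, 0.133]
contact_force: [1.2, -0.1, -1.7]
opening: 0.0498
```

Call:
jog_arm([
  {"slide":[0,0,0],"rot":[0,0,0],"fingers":40},
  {"slide":[0,0,0],"rot":[0,0,0],"fingers":40},
])

```text
clock: 21.92
tool_pos: [0.5238, 0.2478, 0.077]
tool_rot: [-1.57, -0.002, 0.134]
contact_force: [0.9, -0.2, -2.0]
opening: 0.0501
```

```bash
python3 - <<'E'
from h import *
s=robot.observe();print(s['tool_pos'],s['contact_force'],s['opening'])
go(.5218,.2481,.0542,.132)
E
```

```text
[0.5238328  0.24779988 0.07699047] [ 0.92837623 -0.21863614 -2.01111718] 0.0500796204728891
go (0.5218, 0.2481, 0.0542, 0.132) slide [-2.  22.8  0.6] rot [-0.   0.1  0.1] dist 23.0
```

Call:
jog_arm([
  {"slide":[-1.5,5,0.5],"rot":[0,0,0],"fingers":40},
  {"slide":[-2,11,0.5],"rot":[0,0,0],"fingers":40},
  {"slide":[-2,16,0.5],"rot":[0,0,0],"fingers":40},
  {"slide":[-2,19,0.5],"rot":[0,0,0],"fingers":40},
  {"slide":[-2,20.5,0.5],"rot":[0,0,0],"fingers":40},
  {"slide":[-2,21.5,0.5],"rot":[0,0,0],"fingers":40},
  {"slide":[-2,22,0.5],"rot":[0,0,0],"fingers":40},
  {"slide":[-2,22.3,0.5],"rot":[0,0,0],"fingers":40},
])

```text
clock: 22.58
tool_pos: [0.5211, 0.2478, 0.0542]
tool_rot: [-1.571, -0.001, 0.134]
contact_force: [-3.1, -1.6, 5.8]
opening: 0.0497
```

```bash
python3 - <<'E'
from h import *
s=robot.observe();print(s['tool_pos'],s['contact_force'],s['opening'])
go(.5218,.2481,.0542,.132)
E
```

```text
[0.52113838 0.24781714 0.05424304] [-3.10279844 -1.61310572  5.79194089] 0.049727672725327916
go (0.5218, 0.2481, 0.0542, 0.132) slide [0.7 0.  0.2] rot [-0.   0.1  0. ] dist 1.0
```

Call:
jog_arm([
  {"slide":[0,0,0],"rot":[0,0,0],"fingers":50.5},
  {"slide":[0,0,0],"rot":[0,0,0],"fingers":54},
  {"slide":[0,0,0],"rot":[0,0,0],"fingers":60},
  {"slide":[0,0,0],"rot":[0,0,0],"fingers":66},
  {"slide":[0,0,0],"rot":[0,0,0],"fingers":70},
  {"slide":[0,0,0],"rot":[0,0,0],"fingers":70},
  {"slide":[0,-8,0],"rot":[0,0,0],"fingers":70},
  {"slide":[0,-28,0],"rot":[0,0,0],"fingers":70},
])

```text
clock: 23.25
tool_pos: [0.5194, 0.2471, 0.0785]
tool_rot: [-1.572, 0.006, 0.134]
contact_force: [-0.1, -0.3, 1.1]
opening: 0.0697
```

Call:
jog_arm([
  {"slide":[0,-30,0],"rot":[0,0,0],"fingers":70},
  {"slide":[0,-60,0],"rot":[0,0,0],"fingers":70},
  {"slide":[0,-95,0],"rot":[0,0,0],"fingers":70},
  {"slide":[0,-130,0],"rot":[0,0,0],"fingers":70},
  {"slide":[0,-155,-25],"rot":[0,2,0],"fingers":70},
  {"slide":[0,-165,-62],"rot":[0,5,0],"fingers":70},
  {"slide":[0,-165,-102],"rot":[0,9,0],"fingers":70},
  {"slide":[0,-165,-143],"rot":[0,12,0],"fingers":70},
])

```text
clock: 23.92
tool_pos: [0.5405, 0.1052, 0.2486]
tool_rot: [-1.57, -0.004, -0.077]
contact_force: [0.4, -0.4, -0.7]
opening: 0.0703
```

```bash
python3 - <<'E'
from h import *
s=robot.observe();print(s['tool_pos'],s['contact_force'],s['opening'])
go(.586,-.3575,.2,-.12)
E
```

```text
[0.54048865 0.10523914 0.24862664] [ 0.38295856 -0.40146129 -0.74015184] 0.07033689238724863
go (0.586, -0.3575, 0.2, -0.12) slide [  80.9   48.6 -457.9] rot [-0.   2.5  0.2] dist 468.0
```

Call:
jog_arm([
  {"slide":[7,0,-40],"rot":[0,1,0],"fingers":70},
  {"slide":[14,0,-80],"rot":[0,2,0],"fingers":70},
  {"slide":[21,0,-120],"rot":[0,2.5,0],"fingers":70},
  {"slide":[28,0,-160],"rot":[0,2.5,0],"fingers":70},
  {"slide":[35,0,-200],"rot":[0,2.5,0],"fingers":70},
  {"slide":[42,0,-240],"rot":[0,2.5,0],"fingers":70},
  {"slide":[49,5,-280],"rot":[0,2.5,0],"fingers":70},
  {"slide":[56,10,-320],"rot":[0,2.5,0],"fingers":70},
])

```text
clock: 24.58
tool_pos: [0.5718, -0.2193, 0.2374]
tool_rot: [-1.571, -0.002, -0.119]
contact_force: [0.1, 0.3, 0.1]
opening: 0.0702
```

Call:
jog_arm([
  {"slide":[6,0,-38],"rot":[0,0,0],"fingers":70},
  {"slide":[12,5,-72],"rot":[0,0,0],"fingers":70},
  {"slide":[18,12,-100],"rot":[0,0,0],"fingers":70},
  {"slide":[21,20,-118],"rot":[0,0,0],"fingers":70},
  {"slide":[23,30,-128],"rot":[0,0,0],"fingers":70},
  {"slide":[23,38,-130],"rot":[0,0,0],"fingers":70},
  {"slide":[23,38,-130],"rot":[0,0,0],"fingers":70},
])

```text
clock: 25.17
tool_pos: [0.5786, -0.3485, 0.1955]
tool_rot: [-1.569, 0.004, -0.119]
contact_force: [-0.2, -0.3, 0.8]
opening: 0.0698
```

```bash
python3 - <<'E'
from h import *
s=robot.observe();print(s['tool_pos'],s['contact_force'],s['opening'])
f,P=caps('wrist','w10.png');Z=P[...,2]
cx,cy,h=.586,-.3573,.064
near=(abs(P[...,0]-cx)<.04)&(abs(P[...,1]-cy)<.038)
sh=near&(Z>.030+h-.006)&(Z<.030+h+.004);t=P[sh]
print(' shoulder',sh.sum(),cv2.minAreaRect(t[:,:2].astype(np.float32)))
caps('top','t10.png')
go(.5864,-.358,.09,-.12)
E
```

```text
[ 0.57864434 -0.3484933   0.19547306] [-0.2371132  -0.30944454  0.82847518] 0.06983227191282407
wrist [310. 253.] 1738 ztop 0.120 mid [ 0.586  -0.3584  0.1179] [0.031 0.031 0.004]
 shoulder 1053 ((0.585944652557373, -0.35809144377708435), (0.044130176305770874, 0.04240743815898895), 81.73426055908203)
top [265. 201.] 804 ztop 0.180 mid [0.648  0.0991 0.1783] [0.057 0.058 0.006]
top [224. 206.] 524 ztop 0.189 mid [0.637  0.1803 0.1872] [0.045 0.044 0.006]
top [182. 212.] 260 ztop 0.194 mid [0.6262 0.2617 0.1921] [0.03  0.031 0.005]
top [140. 217.] 279 ztop 0.197 mid [0.6156 0.343  0.1956] [0.032 0.031 0.006]
top [276. 258.] 357 ztop 0.118 mid [0.5417 0.0845 0.1157] [0.038 0.038 0.006]
top [196. 269.] 117 ztop 0.127 mid [0.5202 0.2454 0.1252] [0.02  0.022 0.006]
top [156. 275.] 127 ztop 0.129 mid [0.5092 0.3273 0.1274] [0.021 0.021 0.006]
go (0.5864, -0.358, 0.09, -0.12) slide [  8.3 108.2  -9.6] rot [-0.   0.1 -0. ] dist 109.0
```

View pics/w10.png

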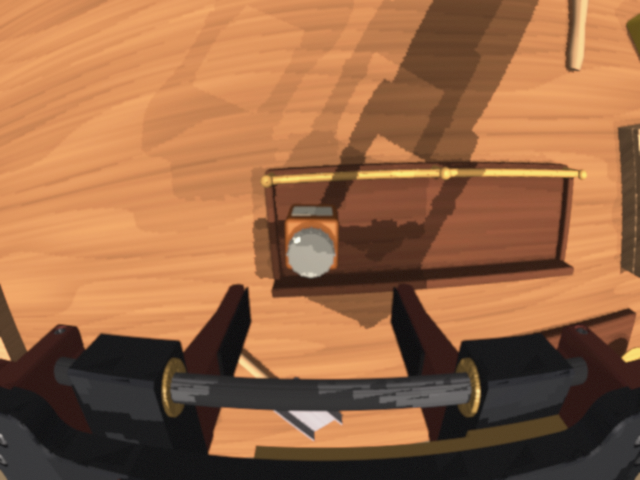

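View pics/t10.png

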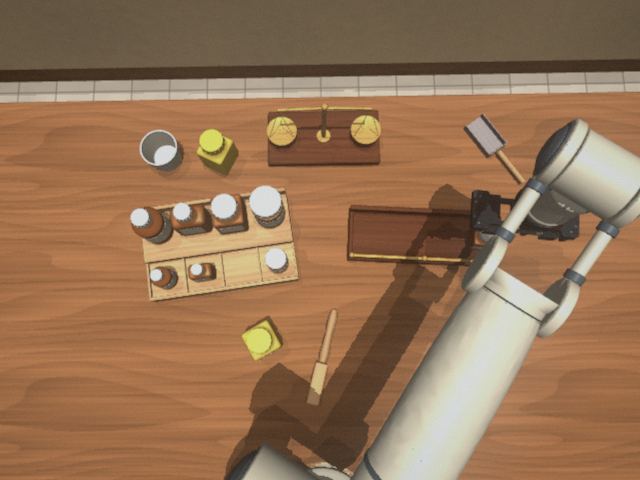

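Placed so far: small to big offsets of about (106,15) mm against the expected (104,14). Now the square one.

Call:
jog_arm([
  {"slide":[6,8,-6],"rot":[0,0,0],"fingers":69},
  {"slide":[8,22,-8],"rot":[0,0,0],"fingers":69},
  {"slide":[8,42,-8.5],"rot":[0,0,0],"fingers":69},
  {"slide":[8,65,-8.5],"rot":[0,0,0],"fingers":69},
  {"slide":[8,85,-8.5],"rot":[0,0,0],"fingers":69},
  {"slide":[8,97,-8.5],"rot":[0,0,0],"fingers":69},
  {"slide":[8,100,-8.5],"rot":[0,0,0],"fingers":69},
  {"slide":[8,100,-8.5],"rot":[0,0,0],"fingers":69},
])

```text
clock: 25.93
tool_pos: [0.5859, -0.3578, 0.0967]
tool_rot: [-1.57, 0.002, -0.119]
contact_force: [-0.3, 0.1, 0.1]
opening: 0.0692
```

```bash
python3 - <<'E'
from h import *
print(robot.observe()['tool_pos'])
caps('wrist','w11.png')
go(.5862,-.358,.053,-.12)
E
```

```text
[ 0.5858552  -0.3577738   0.09670366]
wrist [322. 300.] 4082 ztop 0.120 mid [ 0.5857 -0.3585  0.1177] [0.031 0.03  0.004]
wrist [434. 397.] 672 ztop 0.217 mid [ 0.5639 -0.331   0.216 ] [0.004 0.018 0.002]
wrist [186. 394.] 127 ztop 0.217 mid [ 0.5564 -0.3877  0.216 ] [0.002 0.007 0.002]
go (0.5862, -0.358, 0.053, -0.12) slide [-0.2 45.5  0.2] rot [0.  0.1 0. ] dist 46.0
```

View pics/w11.png

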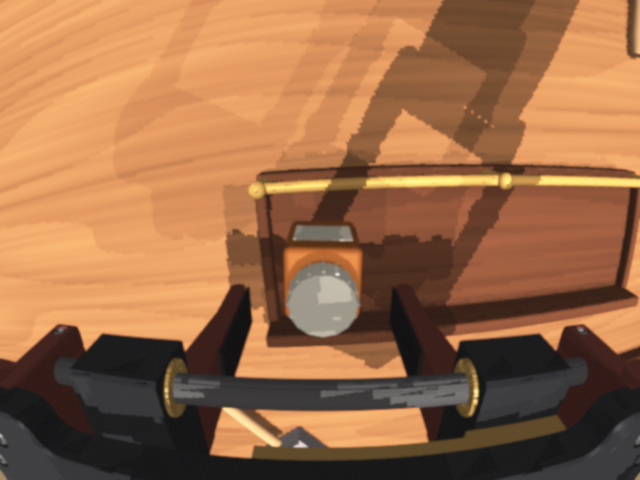

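The square bottle is centred (322,300) and aligned. Descend and grip.

Call:
jog_arm([
  {"slide":[0,6,0],"rot":[0,0,0],"fingers":69},
  {"slide":[0,18,0],"rot":[0,0,0],"fingers":69},
  {"slide":[0,31,0],"rot":[0,0,0],"fingers":69},
  {"slide":[0,41,0],"rot":[0,0,0],"fingers":69},
  {"slide":[0,44,0],"rot":[0,0,0],"fingers":69},
  {"slide":[0,44,0],"rot":[0,0,0],"fingers":64},
  {"slide":[0,44,0],"rot":[0,0,0],"fingers":58},
  {"slide":[0,44,0],"rot":[0,0,0],"fingers":52},
])

```text
clock: 26.65
tool_pos: [0.5865, -0.3586, 0.0549]
tool_rot: [-1.571, -0.001, -0.119]
contact_force: [0.4, 0.3, 0.5]
opening: 0.0549
```

Call:
jog_arm([
  {"slide":[0,0,0],"rot":[0,0,0],"fingers":48},
  {"slide":[0,0,0],"rot":[0,0,0],"fingers":44},
  {"slide":[0,0,0],"rot":[0,0,0],"fingers":39},
  {"slide":[0,0,0],"rot":[0,0,0],"fingers":35},
  {"slide":[0,0,0],"rot":[0,0,0],"fingers":35},
  {"slide":[0,0,0],"rot":[0,0,0],"fingers":35},
])

```text
clock: 27.15
tool_pos: [0.5866, -0.3584, 0.055]
tool_rot: [-1.571, -0.001, -0.119]
contact_force: [-1.1, 1.6, 3.7]
opening: 0.0435
```

Call:
jog_arm([
  {"slide":[0,-4,0],"rot":[0,0,0],"fingers":35},
  {"slide":[0,-14,0],"rot":[0,0,0],"fingers":35},
  {"slide":[0,-35,0],"rot":[0,0,0],"fingers":35},
  {"slide":[0,-62,0],"rot":[0,0,0],"fingers":35},
  {"slide":[0,-92,2],"rot":[0,0,0],"fingers":35},
  {"slide":[-4,-122,12],"rot":[0,-1,0],"fingers":35},
  {"slide":[-10,-148,34],"rot":[0,-2,0],"fingers":35},
  {"slide":[-18,-165,66],"rot":[0,-3,0],"fingers":35},
])

```text
clock: 27.82
tool_pos: [0.576, -0.2923, 0.2226]
tool_rot: [-1.573, -0.003, -0.069]
contact_force: [1.6, 0.6, -0.4]
opening: 0.044
```

```bash
python3 - <<'E'
from h import *
s=robot.observe();print(s['tool_pos'],s['opening'])
go(.54,-.03,.22,.05)
E
```

```text
[ 0.57596764 -0.29230776  0.22257682] 0.0439552211713831
go (0.54, -0.03, 0.22, 0.05) slide [-54.    1.8 259.2] rot [ 0.1 -6.8  0.1] dist 265.0
```

Call:
jog_arm([
  {"slide":[-6,0,34],"rot":[0,-1,0],"fingers":35},
  {"slide":[-14,0,70],"rot":[0,-2,0],"fingers":35},
  {"slide":[-22,0,108],"rot":[0,-3,0],"fingers":35},
  {"slide":[-30,0,146],"rot":[0,-4,0],"fingers":35},
  {"slide":[-38,0,184],"rot":[0,-5,0],"fingers":35},
  {"slide":[-46,0,222],"rot":[0,-6,0],"fingers":35},
  {"slide":[-54,0,260],"rot":[0,-7,0],"fingers":35},
  {"slide":[-60,0,298],"rot":[0,-8,0],"fingers":35},
])

```text
clock: 28.48
tool_pos: [0.5353, 0.0122, 0.22]
tool_rot: [-1.571, -0.001, 0.073]
contact_force: [0.9, 0.1, -1.3]
opening: 0.0437
```

```bash
python3 - <<'E'
from h import *
s=robot.observe();print(s['tool_pos'],s['opening'])
go(.5326,.1669,.17,.132)
E
```

```text
[0.53533925 0.01218224 0.21999174] 0.04370383011537494
go (0.5326, 0.1669, 0.17, 0.132) slide [  8.6  50.  154.5] rot [ 0.  -3.4  0. ] dist 163.0
```

Call:
jog_arm([
  {"slide":[2,0,32],"rot":[0,-1,0],"fingers":35},
  {"slide":[4,0,66],"rot":[0,-2,0],"fingers":35},
  {"slide":[6,0,100],"rot":[0,-3,0],"fingers":35},
  {"slide":[8,0,128],"rot":[0,-3.4,0],"fingers":35},
  {"slide":[8.5,8,144],"rot":[0,-3.4,0],"fingers":35},
  {"slide":[8.5,22,151],"rot":[0,-3.4,0],"fingers":35},
  {"slide":[8.5,38,153],"rot":[0,-3.4,0],"fingers":35},
  {"slide":[8.5,46,153],"rot":[0,-3.4,0],"fingers":35},
])

```text
clock: 29.15
tool_pos: [0.5326, 0.1637, 0.1704]
tool_rot: [-1.572, 0.003, 0.133]
contact_force: [0.0, -0.7, -1.5]
opening: 0.0435
```

```bash
python3 - <<'E'
from h import *
s=robot.observe();print(s['tool_pos'],s['opening'])
f=grab('wrist');save(f,'w12.png')
go(.5326,.1669,.06,.132)
E
```

```text
[0.53262303 0.16372794 0.17041706] 0.043507930276958685
go (0.5326, 0.1669, 0.06, 0.132) slide [  1.5 109.1   3.9] rot [ 0.1  0.  -0.3] dist 109.0
```

View pics/w12.png

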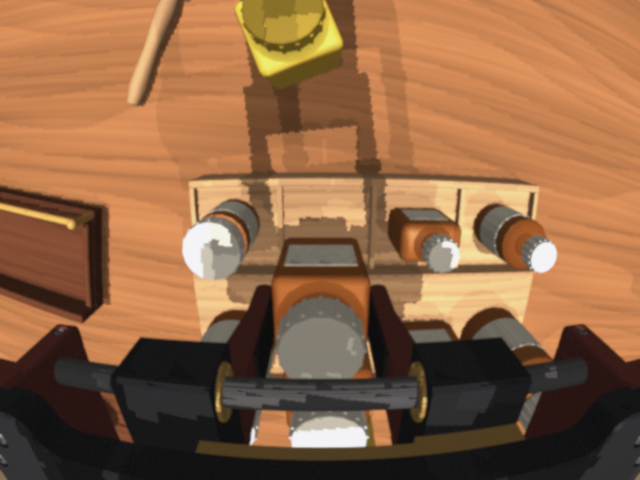

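The square bottle is held over the empty place (325,220) between pot and flask. I lower.

Call:
jog_arm([
  {"slide":[0.5,5,2],"rot":[0,0,0],"fingers":35},
  {"slide":[0.5,15,3],"rot":[0,0,0],"fingers":35},
  {"slide":[0.5,32,3],"rot":[0,0,0],"fingers":35},
  {"slide":[0.5,52,3],"rot":[0,0,0],"fingers":35},
  {"slide":[0.5,72,3],"rot":[0,0,0],"fingers":35},
  {"slide":[0.5,86,3],"rot":[0,0,0],"fingers":35},
  {"slide":[0.5,93,3],"rot":[0,0,0],"fingers":35},
  {"slide":[0.5,95,3],"rot":[0,0,0],"fingers":35},
])

```text
clock: 29.87
tool_pos: [0.533, 0.1664, 0.0767]
tool_rot: [-1.571, 0.002, 0.132]
contact_force: [-0.2, -0.6, -0.9]
opening: 0.0435
```

Call:
jog_arm([
  {"slide":[0,0,0],"rot":[0,0,0],"fingers":35},
  {"slide":[0,0,0],"rot":[0,0,0],"fingers":35},
  {"slide":[0,0,0],"rot":[0,0,0],"fingers":35},
])

```text
clock: 30.12
tool_pos: [0.5345, 0.167, 0.0798]
tool_rot: [-1.571, -0.003, 0.132]
contact_force: [0.3, -0.0, -0.8]
opening: 0.0439
```

```bash
python3 - <<'E'
from h import *
s=robot.observe();print(s['tool_pos'],s['contact_force'],s['opening'])
go(.5326,.1669,.055,.132)
E
```

```text
[0.53446096 0.16701986 0.07982916] [ 0.296956   -0.01251577 -0.76785429] 0.04386666109055968
go (0.5326, 0.1669, 0.055, 0.132) slide [-1.9 24.8  0.1] rot [-0.   0.   0.1] dist 25.0
```

Call:
jog_arm([
  {"slide":[-1.4,5,0],"rot":[0,0,0],"fingers":35},
  {"slide":[-1.4,12,0],"rot":[0,0,0],"fingers":35},
  {"slide":[-1.4,18,0],"rot":[0,0,0],"fingers":35},
  {"slide":[-1.4,21,0],"rot":[0,0,0],"fingers":35},
  {"slide":[-1.4,22.5,0],"rot":[0,0,0],"fingers":35},
  {"slide":[-1.4,23.5,0],"rot":[0,0,0],"fingers":35},
  {"slide":[-1.4,24,0],"rot":[0,0,0],"fingers":35},
  {"slide":[-1.4,24.3,0],"rot":[0,0,0],"fingers":35},
])

```text
clock: 30.78
tool_pos: [0.5324, 0.1668, 0.055]
tool_rot: [-1.571, -0.001, 0.132]
contact_force: [-3.2, -0.9, 6.0]
opening: 0.0438
```

```bash
python3 - <<'E'
from h import *
s=robot.observe();print(s['tool_pos'],s['contact_force'],s['opening'])
go(.5326,.1669,.055,.132)
E
```

```text
[0.53244285 0.16676897 0.05502341] [-3.20637281 -0.93641737  6.02352874] 0.0438437357942162
go (0.5326, 0.1669, 0.055, 0.132) slide [0.2 0.  0.1] rot [-0.   0.   0.1] dist 0.0
```

Call:
jog_arm([
  {"slide":[0,0,0],"rot":[0,0,0],"fingers":45},
  {"slide":[0,0,0],"rot":[0,0,0],"fingers":50},
  {"slide":[0,0,0],"rot":[0,0,0],"fingers":56},
  {"slide":[0,0,0],"rot":[0,0,0],"fingers":62},
  {"slide":[0,0,0],"rot":[0,0,0],"fingers":64},
  {"slide":[0,0,0],"rot":[0,0,0],"fingers":64},
  {"slide":[0,-8,0],"rot":[0,0,0],"fingers":64},
  {"slide":[0,-28,0],"rot":[0,0,0],"fingers":64},
])

```text
clock: 31.45
tool_pos: [0.5304, 0.1662, 0.0793]
tool_rot: [-1.571, 0.006, 0.132]
contact_force: [-0.8, 0.2, -0.1]
opening: 0.0644
```

Call:
jog_arm([
  {"slide":[0,-30,0],"rot":[0,0,0],"fingers":64},
  {"slide":[0,-60,0],"rot":[0,0,0],"fingers":64},
  {"slide":[0,-95,0],"rot":[0,0,0],"fingers":64},
  {"slide":[0,-130,0],"rot":[0,0,0],"fingers":64},
  {"slide":[0,-155,-25],"rot":[0,0,0],"fingers":64},
  {"slide":[0,-165,-62],"rot":[0,0,0],"fingers":64},
  {"slide":[0,-165,-102],"rot":[0,0,0],"fingers":64},
  {"slide":[0,-165,-143],"rot":[0,0,0],"fingers":64},
])

```text
clock: 32.12
tool_pos: [0.5515, 0.024, 0.2494]
tool_rot: [-1.571, -0.004, 0.134]
contact_force: [0.0, 0.2, -0.6]
opening: 0.064
```

Call:
jog_arm([
  {"slide":[0,0,-40],"rot":[0,0,0],"fingers":64},
  {"slide":[0,0,-80],"rot":[0,0,0],"fingers":64},
  {"slide":[0,0,-110],"rot":[0,0,0],"fingers":64},
  {"slide":[0,0,-120],"rot":[0,0,0],"fingers":64},
  {"slide":[0,0,-120],"rot":[0,0,0],"fingers":64},
  {"slide":[0,0,-120],"rot":[0,0,0],"fingers":64},
])

```text
clock: 32.62
tool_pos: [0.5669, -0.0936, 0.2472]
tool_rot: [-1.57, -0.0, 0.132]
contact_force: [1.3, -0.1, -0.4]
opening: 0.0641
```

```bash
python3 - <<'E'
from h import *
s=robot.observe();print(s['tool_pos'],s['contact_force'],s['dq'].round(3))
caps('top','t13.png');f,P=caps('side','s13.png')
I=cv2.imread('pics/s13.png');cv2.imwrite('pics/s13z.png',cv2.resize(I[190:420,200:420],None,fx=2.6,fy=2.6,interpolation=3))
E
```

```text
[ 0.56686398 -0.09360816  0.24723035] [ 1.34856855 -0.10523102 -0.41748834] [ 0.034 -0.012  0.005  0.001 -0.001  0.002]
top [265. 201.] 793 ztop 0.180 mid [0.6477 0.0991 0.1783] [0.057 0.058 0.006]
top [224. 206.] 520 ztop 0.189 mid [0.637  0.1806 0.1871] [0.045 0.044 0.006]
top [182. 212.] 254 ztop 0.195 mid [0.6257 0.2621 0.1926] [0.03  0.03  0.006]
top [140. 217.] 275 ztop 0.198 mid [0.6153 0.3429 0.1958] [0.032 0.031 0.006]
top [276. 258.] 356 ztop 0.118 mid [0.5409 0.0836 0.1156] [0.04  0.038 0.005]
top [236. 263.] 233 ztop 0.123 mid [0.5307 0.1646 0.1217] [0.031 0.03  0.006]
top [196. 269.] 115 ztop 0.127 mid [0.5201 0.2459 0.1253] [0.021 0.021 0.006]
top [156. 275.] 123 ztop 0.129 mid [0.509  0.3273 0.1271] [0.021 0.021 0.006]
side [273. 229.] 1995 ztop 0.185 mid [0.6371 0.1852 0.1837] [0.046 0.047 0.005]
side [336. 235.] 472 ztop 0.114 mid [0.5414 0.0882 0.1125] [0.039 0.041 0.005]
side [343. 265.] 382 ztop 0.121 mid [0.5312 0.1684 0.1189] [0.031 0.032 0.005]
side [279. 279.] 604 ztop 0.191 mid [0.6264 0.2664 0.1895] [0.031 0.031 0.005]
side [352. 299.] 243 ztop 0.124 mid [0.5204 0.2494 0.1221] [0.021 0.023 0.005]
side [283. 321.] 751 ztop 0.195 mid [0.6163 0.347  0.1928] [0.032 0.033 0.005]
side [361. 342.] 294 ztop 0.127 mid [0.5099 0.3316 0.1244] [0.022 0.023 0.005]
side [287. 372.] 495 ztop 0.126 mid [0.6116 0.3674 0.125 ] [0.052 0.023 0.008]
```

View pics/t13.png

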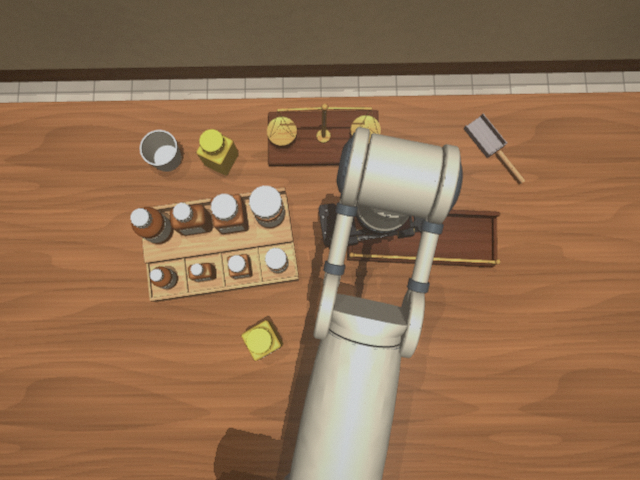

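View pics/s13z.png

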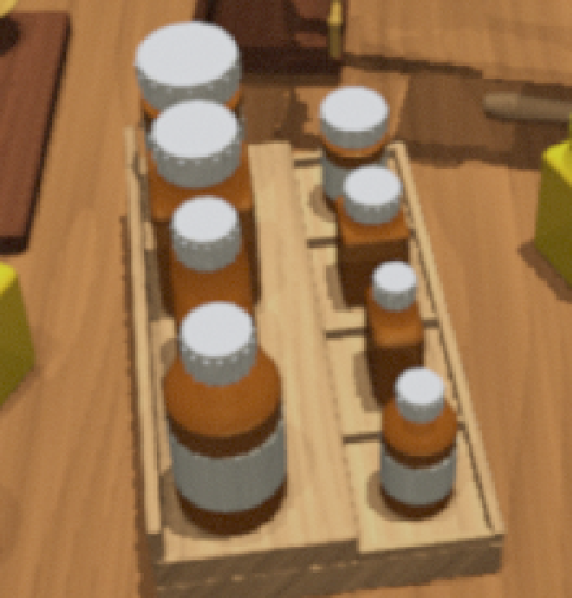

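```bash
python3 -c "
from station import robot
print(robot.job_done())"
```

```text
the job is handed in; nothing more can be done
None
```

All four small amber containers now stand upright on the front step, each in front of its big match. From left to right they run round, flask, square, pot, the same order as the big ones behind. The job was handed in at about 33 s on the robot's clock.

- **Placing:** each container was lowered until its foot touched, with a vertical force of 2–6 N, before the fingers opened. Wrist forces stayed far below the limits in every reading.
- **Big containers:** in the last pictures they had not moved by more than about 1 mm. The gripper was clear of everything when I handed in.
- **Centring:** the small ones measure about 106–107 mm in front of the big ones instead of 105, and about 2 mm sideways. That puts them within about 3 mm of the middle of their places. I left this alone, as the calibration is only good to about 2 mm.
- **Disagreement:** the side camera reads y about 4–5 mm higher than the top and wrist cameras. I used the top and wrist readings. The wrist view of the stand's strips agreed with them within 1–3 mm, and each camera gave nearly the same offsets between small and big containers.

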